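# Load the cup warmer

### The job

Put the wooden scoop that lies on the cup warmer's round steel plate into its wooden tray, then click the warmer's red roller-lever switch to zero it with the plate empty. Next nest all the cups that are there into one upright stack in the middle of the plate, put the wooden lid on the top cup, and click the switch again to start it. Each time press the roller only just until the switch clicks and let it come back up, never pushing the lever far past the click; leave the other things on the shelf where they are.

Things in the scene. Friction and masses are not known exactly. Their poses are not given: they have to be found in the camera images.
- warmer: grey cup warmer, fixed: a deck 130 (x) by 270 (y) and 30 high, origin at the centre of its underside. Round steel plate at its +y end, black switch block (30 by 50, top 64 above the shelf) with a steel lever and red roller at its -y end.
- plate_center (a point): centre of the top face of the warmer's round steel plate (diameter 100), 34 above the shelf; axes those of the warmer.
- roller_top (a point): topmost point, at rest, of the red roller (diameter 22, 18 wide) at the free end of the switch lever; 91 above the shelf at rest. It is fixed to the lever and moves with it. The lever runs from its hinge, 65 from the roller, towards the warmer's -y; nothing is above it.
- switch_lever (a joint): lever angle, rad: 0 at rest, grows as the roller is pushed down (arm 65 mm: 0.1 rad is 6.5 mm). It springs back. It clicks at 0.15 (roller 10 mm down, about 3 N); hold it there a quarter second. Past 0.26 (17 mm down, about 4.5 N) it is overtravelled and damaged; end stop 0.42. Released is below 0.05.
- cup_a: white tea tumbler, loose, upright at the start, may be absent. Origin: centre of its underside. 90 tall; foot 42 wide, tapering out to 57 at height 56, there a step out to a straight band 66 wide up to the rim; wall 2.5, mouth 61 inside. Nested, its step rests on the lower cup's rim and it sits 34 above the lower cup, with 2 play each side. 110 to 170 g.
- cup_b: terracotta tea tumbler, loose, upright at the start, may be absent. Origin: centre of its underside. 90 tall; foot 42 wide, tapering out to 57 at height 56, there a step out to a straight band 66 wide up to the rim; wall 2.5, mouth 61 inside. Nested, its step rests on the lower cup's rim and it sits 34 above the lower cup, with 2 play each side. 110 to 170 g.
- cup_c: white tea tumbler, loose, upright at the start, may be absent. Origin: centre of its underside. 90 tall; foot 42 wide, tapering out to 57 at height 56, there a step out to a straight band 66 wide up to the rim; wall 2.5, mouth 61 inside. Nested, its step rests on the lower cup's rim and it sits 34 above the lower cup, with 2 play each side. 110 to 170 g.
- cup_d: terracotta tea tumbler, loose, upright at the start, may be absent. Origin: centre of its underside. 90 tall; foot 42 wide, tapering out to 57 at height 56, there a step out to a straight band 66 wide up to the rim; wall 2.5, mouth 61 inside. Nested, its step rests on the lower cup's rim and it sits 34 above the lower cup, with 2 play each side. 110 to 170 g.
- lid: loose dark wooden lid, origin at the centre of its underside, z up: a cork plug 54 in diameter and 10 high, on it a disc 72 in diameter and 8 thick, on that a round knob 22 in diameter and 30 high (top at 48). Set on a cup, its plug goes into the mouth and the disc rests on the rim, so that its origin is 80 above the cup's. 90 g.
- scoop: loose wooden tea scoop, 130 long (its x, from -60 to +70) and 14 thick, lying flat: handle 14 wide from x = -60 to +25, then a paddle 34 wide to x = +70. Origin on its underside. 50 g. At the start it lies on the warmer's plate.
- scoop_tray: loose shallow wooden tray, 500 g, 190 (x) by 110 (y), walls 5 thick and 16 high, floor 5 thick; origin at the centre of its underside.
- kettle: copper-toned kettle, bystander, 165 across, 190 high to its handle
- teapot: round blue teapot, bystander, 140 across and 120 high, with spout and handle
- caddy: clear acrylic tea caddy with a steel latch, bystander, 90 by 120 by 100
- honey_pot: white honey pot with a wooden dipper laid across, bystander, 96 across and 95 high
- coasters: stack of round bamboo coasters, bystander, 92 across, 37 high
- tea_tin: green tea tin with brass cap, bystander, 78 across and 113 high
Not all that is in view belongs to the job. Leave any turquoise look-alike of the cup_a alone.

How it is judged:
On the way, in this order (a step that is already met when the one before it is completed fails the run):
1. the scoop lies in its tray (x of scoop in the frame of scoop_tray between -0.06 and 0.06 m and y of scoop in the frame of scoop_tray between -0.04 and 0.04 m and z of scoop in the frame of scoop_tray below 0.012 m and angle between scoop's own z axis and vertical below 0.1 rad), for 0.2 s.
2. the switch is clicked with the plate empty (all of step 1 and value of joint switch_lever above 0.15 rad), for 0.15 s.
3. the lever is let back up (value of joint switch_lever below 0.05 rad), for 0.1 s.
4. all the cups there are stand nested in one upright stack on the plate, let go (horizontal distance between each of cup_a, cup_b, cup_c, cup_d and plate_center below 0.02 m and z of cup_a in the frame of plate_center between -0.004 and 0.112 m and angle between each of cup_a, cup_b, cup_c, cup_d's own z axis and vertical below 0.08 rad and linear speed of each of cup_a, cup_b, cup_c, cup_d below 0.03 m/s and z of cup_b in the frame of plate_center between -0.004 and 0.112 m and z of cup_c in the frame of plate_center between -0.004 and 0.112 m and z of cup_d in the frame of plate_center between -0.004 and 0.112 m and contact force between the fingers and cup_a below 0.1 N and contact force between the fingers and cup_b below 0.1 N and contact force between the fingers and cup_c below 0.1 N and contact force between the fingers and cup_d below 0.1 N), for 0.2 s.
5. the lid is on the top cup, let go (horizontal distance between each of cup_a, cup_b, cup_c, cup_d and plate_center below 0.02 m and z of cup_a in the frame of plate_center between -0.004 and 0.112 m and angle between each of cup_a, cup_b, cup_c, cup_d, lid's own z axis and vertical below 0.08 rad and linear speed of each of cup_a, cup_b, cup_c, cup_d, lid below 0.03 m/s and z of cup_b in the frame of plate_center between -0.004 and 0.112 m and z of cup_c in the frame of plate_center between -0.004 and 0.112 m and z of cup_d in the frame of plate_center between -0.004 and 0.112 m and ((z of lid in the frame of cup_a between 0.074 and 0.085 m and horizontal distance between lid and cup_a below 0.01 m) or (z of lid in the frame of cup_b between 0.074 and 0.085 m and horizontal distance between lid and cup_b below 0.01 m) or (z of lid in the frame of cup_c between 0.074 and 0.085 m and horizontal distance between lid and cup_c below 0.01 m) or (z of lid in the frame of cup_d between 0.074 and 0.085 m and horizontal distance between lid and cup_d below 0.01 m)) and contact force between the fingers and lid below 0.1 N), for 0.2 s.
6. the switch is clicked again with the stack and lid in place (value of joint switch_lever above 0.15 rad and horizontal distance between each of cup_a, cup_b, cup_c, cup_d and plate_center below 0.02 m and z of cup_a in the frame of plate_center between -0.004 and 0.112 m and angle between each of cup_a, cup_b, cup_c, cup_d, lid's own z axis and vertical below 0.08 rad and linear speed of each of cup_a, cup_b, cup_c, cup_d, lid below 0.03 m/s and z of cup_b in the frame of plate_center between -0.004 and 0.112 m and z of cup_c in the frame of plate_center between -0.004 and 0.112 m and z of cup_d in the frame of plate_center between -0.004 and 0.112 m and ((z of lid in the frame of cup_a between 0.074 and 0.085 m and horizontal distance between lid and cup_a below 0.01 m) or (z of lid in the frame of cup_b between 0.074 and 0.085 m and horizontal distance between lid and cup_b below 0.01 m) or (z of lid in the frame of cup_c between 0.074 and 0.085 m and horizontal distance between lid and cup_c below 0.01 m) or (z of lid in the frame of cup_d between 0.074 and 0.085 m and horizontal distance between lid and cup_d below 0.01 m))), for 0.15 s.
7. the lever is let back up (value of joint switch_lever below 0.05 rad), for 0.1 s.
At the end, for the whole second after the job is handed in: All cups present nested upright (0.08 rad) within 20 mm of the plate centre; lid flat on the top cup within 10 mm, its origin 74 to 85 mm above the cup's; scoop flat in its tray; lever below 0.05 rad; all at rest (all of step 1 and horizontal distance between each of cup_a, cup_b, cup_c, cup_d and plate_center below 0.02 m and z of cup_a in the frame of plate_center between -0.004 and 0.112 m and angle between each of cup_a, cup_b, cup_c, cup_d, lid's own z axis and vertical below 0.08 rad and linear speed of each of cup_a, cup_b, cup_c, cup_d, lid below 0.03 m/s and z of cup_b in the frame of plate_center between -0.004 and 0.112 m and z of cup_c in the frame of plate_center between -0.004 and 0.112 m and z of cup_d in the frame of plate_center between -0.004 and 0.112 m and ((z of lid in the frame of cup_a between 0.074 and 0.085 m and horizontal distance between lid and cup_a below 0.01 m) or (z of lid in the frame of cup_b between 0.074 and 0.085 m and horizontal distance between lid and cup_b below 0.01 m) or (z of lid in the frame of cup_c between 0.074 and 0.085 m and horizontal distance between lid and cup_c below 0.01 m) or (z of lid in the frame of cup_d between 0.074 and 0.085 m and horizontal distance between lid and cup_d below 0.01 m)) and value of joint switch_lever below 0.05 rad); the robot touches nothing.
It fails at once if the switch lever is pushed into overtravel (past 0.26 rad) (value of joint switch_lever above 0.26 rad).
It fails at once if a bystander is shifted more than 30 mm (distance of any of kettle, teapot, caddy, honey_pot, coasters, tea_tin from where it was at the start of the episode above 0.03 m).
Of cup_a, cup_b, cup_c, cup_d only 2 to 4 are there at a start; the rules pass over those that are not, and their reading is None.
At some moment in a run one of scoop, scoop_tray may be knocked a few centimetres aside while the robot is not near it.
Once in a run the grip may slacken for a moment while it holds something.
It also fails if it takes over 210 s, if anything falls off the work surface, if the arm or the gripper's body presses on something with over 40 N, if the wrist force passes 120 N, or if a joint passes its speed limit or range.

### The arm

A 6-joint arm with a two-finger parallel gripper is mounted at the origin on the work surface. World frame = base frame: x ahead of the robot, y to its left, z up, the work surface at z = 0. Lengths are in m, angles in rad, forces in N, time in s.
With the tool pointing down it reaches from about 0.25 to 0.775 m from the base axis. Payload 4 kg.
Tool frame: the origin (TCP) lies midway between the tips of the shut fingers; the grasp point (between the pads) lies 19 mm behind it; z points along the fingers, x is the direction in which the jaws open and shut, and the axes are right-handed (so a half turn about z gives the same grasp; the last joint's range is limited). The gripper opens to 94 mm and grips with 3 to 60 N. Pads are 16 mm wide; open, the fingers measure 119 mm over their backs; the gripper's body (75 mm by 177 mm) begins 78 mm behind the grasp point.
Start: joints at [-1.211, 0.087, 1.371, -0, 1.684, -0.103], TCP at [0.246, -0.492, 0.206] pointing down, gripper open.
Joint ranges: [-3.1, 3.1], [-0.76, 2.03], [0.27, 2.55], [-1.08, 4.22], [0.17, 2.65], [-2.57, 2.57]. Speed limits (rad/s): [2.79, 2.79, 3.14, 3.14, 3.14, 3.14].

### API

Orientations are given as [roll, pitch, yaw] about the fixed x, y, z axes, in that order (R = Rz(yaw) Ry(pitch) Rx(roll)).
In Python, from bench import robot, eyes, close_job gives the robot as it stands.
- The arm moves only by the shell command python3 -m jog 'ROWS'. ROWS is JSON, a list of rows, each a list of 3 entries, a list of its own where there are three numbers: the turn, a rotation vector about the tool's x, y, z in degrees, then the shift along the tool's x, y, z in mm, then the closure, from -1 (fully open) to 1 (shut). In form: [[[wx, wy, wz], [x, y, z], claw], ...]. A call has 1 to 5 rows; each row is the pose to reach, as a shift and turn from the pose commanded when the call began, along the tool's axes at that moment; what a row does not reach only later rows make up. A row lasts 1/10 s, in which the tool goes at most 50 mm and 8.59 degrees, less where a joint would pass 70% of its speed; a pose out of reach is approached as far as the arm can. A call with a gripper value outside its range is refused whole. The fingers move at their own pace and stop on an object; the grip force is fixed at half the most. Time passes only in rows, so rows that repeat a pose let the fingers close. It gives the time, the measured TCP pose, the force and the opening at its end, in the units of the state.
- robot.get_obs(): the state, without advancing time (a new reading comes with each control period).
- eyes.snapshot(name): name is "scene" or "top" or "wrist"; returns (picture, depth): 400x640x3 uint8, red, green, blue; 400x640 float32, m along the optical axis (not along the pixel's ray), 0 where there is no reading.
- eyes.camera_params(name): a dict with "mtx" (3x3 intrinsics, pixels), "world_to_cam" (4x4, takes a point from world to camera coordinates). Camera axes: x right, y up, looking along -z (the intrinsics and any distortion apply to the point x, -y, -z); pixel columns grow to the right and rows downward; lengths in m; the calibration is good to about 2 mm. The wrist camera is an equidistant fisheye: a pixel r from the principal point sees the ray r / f radians off the axis. A picture is of the moment at which its call begins: read the wrist's pose just before it. camera_params takes no time and is no camera call; for the wrist camera it gives the pose at the moment of the call.
- close_job(): hands the job in, once; it reports no verdict.
The state is a dict: "time": time; "joint_positions": joint angles; "qvel": joint speeds; "joint_torque": joint torques, N m; "tool_pos": TCP position; "ee_rot": TCP orientation; "wrist_force": force on the tool from outside, world axes, zero at the start; "wrist_torque": the same for the moment, N m; "width": finger opening in m.
Only numpy, scipy, OpenCV 4.12 (cv2) and the standard library are available. Lean on these libraries where they do the work, as an engineer would, in place of code of your own. Each camera call takes 0.05 s, during which the arm holds its last target. There are 200 camera calls.

## Working session

There is one attempt and no reset: what is moved stays moved. The work goes in short steps, Python scripts to look and compute and a shell command to move; the robot and the scene stay as the last step left them, time stands still between calls to the robot, and variables do not carry over. Pictures are saved under pics/ and viewed, about 12 in all and at most 16, crops included, and the job is handed in when it is done.

```bash
ls; mkdir -p pics
python3 - <<'E'
from bench import robot, eyes
import cv2, numpy as np
print(robot.get_obs())
for n in ["scene","top","wrist"]:
    p,d=eyes.snapshot(n); c=eyes.camera_params(n)
    np.savez(f"pics/{n}0.npz",p=p,d=d,mtx=c["mtx"],w=c["world_to_cam"])
    cv2.imwrite(f"pics/{n}0.png",p[:,:,::-1]); print(n,c,(d>0).mean())
E
```

```text
pics
{'time': 0.0, 'joint_positions': array([-1.21109292e+00,  8.79692033e-02,  1.37225124e+00,  2.66997517e-05,
        1.68360640e+00, -1.03102404e-01]), 'qvel': array([-5.81718173e-05, -1.07096770e-03,  4.10378340e-04, -9.43615688e-04,
       -1.08199698e-03,  9.57933480e-04]), 'joint_torque': array([-8.38698743e-04, -3.40187502e+01, -3.02429688e+01,  7.17230444e-02,
        3.28892225e-02, -1.60773566e-04]), 'tool_pos': array([ 0.2453609 , -0.49162064,  0.20429796]), 'ee_rot': array([-3.14133631e+00,  2.21959377e-03, -1.10798726e+00]), 'wrist_force': array([ 0.0810055 , -0.45050599, -0.50475902]), 'wrist_torque': array([ 0.02250259, -0.02852619,  0.01562708]), 'width': 0.09396446448747227}
scene {'mtx': array([[366.26138945,   0.        , 312.65959309],
       [  0.        , 366.26138945, 196.99816582],
       [  0.        ,   0.        ,   1.        ]]), 'world_to_cam': array([[ 0.16364215,  0.98645942,  0.01091128, -0.12929246],
       [-0.81677795,  0.12927453,  0.56228274,  0.41563849],
       [ 0.55325856, -0.10092524,  0.82687306, -1.44048349],
       [ 0.        ,  0.     
[... 235 characters left out ...]
y([[ 0.02637634, -0.99964705,  0.0031729 ,  0.06065159],
       [ 0.98690449,  0.02654513,  0.15910655, -0.56404746],
       [-0.15913462, -0.0010653 ,  0.98725632, -0.94462894],
       [ 0.        ,  0.        ,  0.        ,  1.        ]])} 0.99615234375
wrist {'mtx': array([[309.70691629,   0.        , 320.1365173 ],
       [  0.        , 309.70691629, 196.00656925],
       [  0.        ,   0.        ,   1.        ]]), 'world_to_cam': array([[ 0.44633877, -0.89486206, -0.00189577, -0.54928786],
       [ 0.86772522,  0.43331931, -0.24348987,  0.02615049],
       [ 0.21871132,  0.10703396,  0.96990159, -0.39041772],
       [ 0.        ,  0.        ,  0.        ,  1.        ]])} 0.94889453125
```

View pics/top0.png

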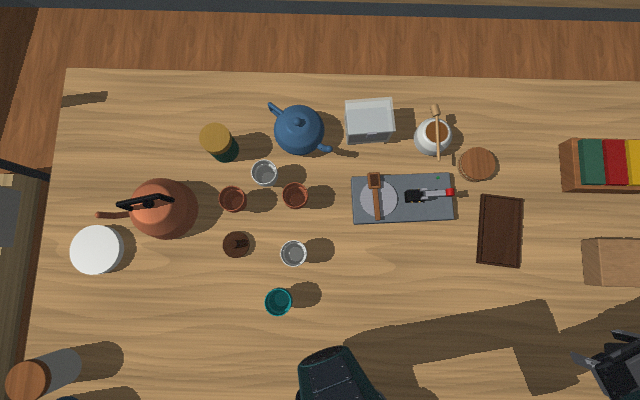

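View pics/scene0.png

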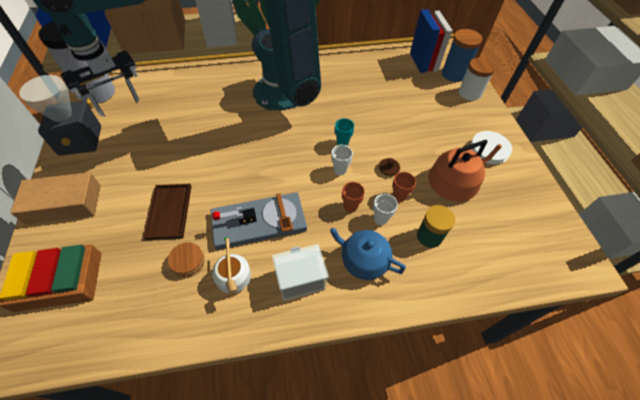

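Top view: white cups are at (264,172) and (293,253), terracotta cups at (233,199) and (296,196), and the turquoise look-alike at (278,301), which I leave alone. The lid is at (236,244), not the coasters at (477,163). The scoop is on the plate at (377,195), not the honey dipper at (436,130). The tray is at (500,231) and the roller at (449,192).

```bash
cat > lib.py <<'E'
import numpy as np, cv2
from bench import robot, eyes
from scipy.spatial.transform import Rotation as R
def snap(n, save=None):
    c=eyes.camera_params(n); p,d=eyes.snapshot(n)
    if save: cv2.imwrite(f"pics/{save}.png",p[:,:,::-1])
    return p,d,c
def rays(uv,c,fish=False):
    K=np.array(c["mtx"]); uv=np.atleast_2d(np.asarray(uv,float))
    a=(uv-K[:2,2])/[K[0,0],K[1,1]]
    if fish:
        th=np.linalg.norm(a,axis=1,keepdims=True); s=np.where(th>1e-9,np.sin(th)/np.maximum(th,1e-9),1)
        v=np.c_[a*s,np.cos(th)]; v=v/v[:,2:]
    else: v=np.c_[a,np.ones(len(a))]
    v=v*[1,-1,-1]; W=np.array(c["world_to_cam"]); Rm=W[:3,:3]
    return -Rm.T@W[:3,3], v@Rm       # origin, dirs (unit depth)
def cloud(d,c,fish=False):
    h,w=d.shape; u,v=np.meshgrid(np.arange(w),np.arange(h))
    o,r=rays(np.c_[u.ravel(),v.ravel()],c,fish)
    return (o+r*d.reshape(-1,1)).reshape(h,w,3)
def onplane(uv,c,z,fish=False):
    o,r=rays(uv,c,fish); return o+r*((z-o[2])/r[:,2:])
def proj(P,c,fish=False):
    W=np.array(c["world_to_cam"]);K=np.array(c["mtx"]); q=(W[:3,:3]@np.atleast_2d(P).T).T+W[:3,3]; q=q*[1,-1,-1]
    if fish:
        r=np.linalg.norm(q[:,:2],axis=1,keepdims=True); a=q[:,:2]/np.maximum(r,1e-9)*np.arctan2(r,q[:,2:])
    else: a=q[:,:2]/q[:,2:]
    return a*[K[0,0],K[1,1]]+K[:2,2]
def circ(P):
    A=np.c_[2*P[:,:2],np.ones(len(P))]; b=(P[:,:2]**2).sum(1); s=np.linalg.lstsq(A,b,rcond=None)[0]
    return s[0],s[1],np.sqrt(s[2]+s[0]**2+s[1]**2)
def goto(x,y,z,yaw=None,o=None):
    "shift in tool axes (mm) and turn about tool z (deg) from the present pose to TCP x,y,z,yaw (tool down)"
    o=o or robot.get_obs(); Rt=R.from_euler("xyz",o["ee_rot"])
    s=Rt.inv().apply(np.array([x,y,z])-o["tool_pos"])*1000
    t=np.zeros(3)
    if yaw is not None:
        G=R.from_euler("xyz",[np.pi,0,yaw]); t=np.degrees((Rt.inv()*G).as_rotvec())
    print("shift",s.round(1),"turn",t.round(2),"t",round(o["time"],2))
E
python3 - <<'E'
from lib import *
o={}
z=np.load("pics/top0.npz"); c=dict(mtx=z["mtx"],world_to_cam=z["w"]); p,d=z["p"],z["d"]; C=cloud(d,c)
print("table z",C[330:340,230:260,2].mean(), C[230:240,400:430,2].mean())
for n,(u,v) in dict(w1=(264,172),w2=(293,253),t1=(233,199),t2=(296,196),turq=(278,301)).items():
    S=C[v-18:v+18,u-18:u+18].reshape(-1,3); m=(S[:,2]>.083)&(S[:,2]<.1); print(n,m.sum(),np.round(circ(S[m]),4),S[m][:,2].mean().round(4))
S=C[225:262,218:255].reshape(-1,3)
for a,b in((.04,.055),(.012,.024)): m=(S[:,2]>a)&(S[:,2]<b);print("lid",m.sum(),S[m].mean(0).round(4),np.round(circ(S[m]),4))
def rect(mask,z=None):
    v,u=np.nonzero(mask); r=cv2.minAreaRect((C[v,u,:2]*1000).astype(np.float32)); return r, C[v,u].mean(0).round(4)
hsv=cv2.cvtColor(p,cv2.COLOR_RGB2HSV)
sub=np.zeros(d.shape,bool); sub[185:275,470:530]=1
print("tray",rect(sub&(hsv[...,2]<110)&(C[...,2]>.01)))
sub=np.zeros(d.shape,bool); sub[165:228,345:460]=1
br=sub&(hsv[...,0]<20)&(hsv[...,1]>110)
sc=br.copy(); sc[:,400:]=0; v,u=np.nonzero(sc&(C[...,2]>.04)); print("scoop",rect(sc&(C[...,2]>.04))); print(len(u))
red=sub&((hsv[...,0]<6)|(hsv[...,0]>174))&(hsv[...,1]>180); red[:,:435]=0; v,u=np.nonzero(red); print("red",u.min(),u.max(),v.min(),v.max(),C[v,u].mean(0),C[v,u,2].max())
g=sub&(C[...,2]>.022)&(C[...,2]<.036); print("deck",rect(g))
pl=sub&(C[...,2]>.032)&(C[...,2]<.037)&(hsv[...,1]<60)&(hsv[...,2]>130); v,u=np.nonzero(pl); print("plate",len(u),circ(C[v,u]),C[v,u].mean(0))
cv2.imwrite("pics/crop0.png",cv2.resize(p[150:280,210:540,::-1],None,fx=2.4,fy=2.4,interpolation=cv2.INTER_CUBIC))
E
```

```text
table z -0.0003359467533165968 0.0002139518126503222
w1 105 [0.6266 0.2354 0.0314] 0.0883
w2 88 [0.4219 0.1514 0.0315] 0.0893
t1 104 [0.5556 0.314  0.0314] 0.0881
t2 103 [0.5688 0.154  0.0315] 0.0885
turq 110 [0.3038 0.1847 0.0314] 0.0888
lid 57 [0.4427 0.3123 0.0469] [0.4428 0.3124 0.0078]
lid 491 [0.4422 0.3114 0.0176] [0.4426 0.3127 0.0267]
tray (((501.06011962890625, -194.06686401367188), (536.0342407226562, 196.21231079101562), 89.61907958984375), array([ 0.4973, -0.3921,  0.0341]))
scoop (((580.41796875, -55.40787887573242), (128.8756561279297, 32.23419952392578), 5.015747547149658), array([ 0.5925, -0.0547,  0.0476]))
350
red 446 454 188 195 [ 0.58668059 -0.24034411  0.08802651] 0.09445010663152542
deck (((579.8609008789062, -131.8377685546875), (130.47792053222656, 270.9972839355469), 4.203437328338623), array([ 0.5762, -0.1317,  0.0305]))
plate 528 (np.float64(0.5732940161573007), np.float64(-0.06572057211377791), np.float64(0.03690167511605599)) [ 0.57236498 -0.06813367  0.03416115]
```

View pics/crop0.png

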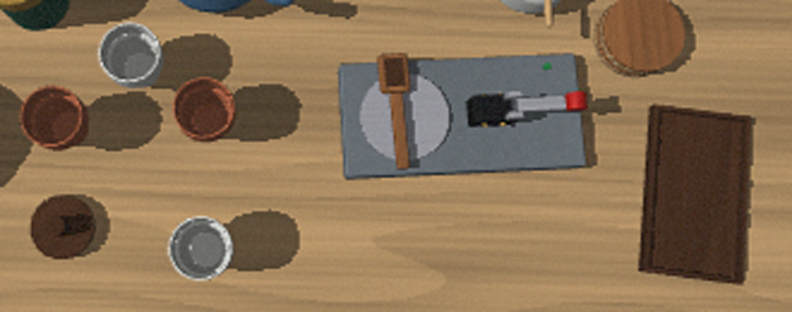

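The close crop confirms the choice. The four cups are two white and two terracotta, with the turquoise one excluded. The scoop's paddle points away from the robot. Next I need better numbers for the tray, plate and scoop.

Run:
```python
from lib import *
z=np.load("pics/top0.npz"); c=dict(mtx=z["mtx"],world_to_cam=z["w"]); p,d=z["p"],z["d"]
f=lambda a:np.array(a)/2.4+[210-.3,150-.3]
T=onplane(f([(651,106),(752,118),(744,282),(640,270)]),c,.016)
print("tray",T.round(4).tolist(),T.mean(0).round(4),np.linalg.norm(T[0]-T[1]),np.linalg.norm(T[0]-T[3]),np.degrees(np.arctan2(*(T[0]-T[3])[1::-1])))
hsv=cv2.cvtColor(p,cv2.COLOR_RGB2HSV)
m=np.zeros(d.shape,np.uint8); m[175:222,358:400]=(cv2.cvtColor(p,cv2.COLOR_RGB2GRAY)[175:222,358:400]>145)&(hsv[175:222,358:400,1]<45)
v,u=np.nonzero(m); P=onplane(np.c_[u,v],c,.034); 
h=cv2.convexHull((P[:,:2]*1e4).astype(np.int32)); print("plate n",len(u),np.array(cv2.minEnclosingCircle(h)[0])/1e4,cv2.minEnclosingCircle(h)[1]/1e4)
print("roller px->z.091",onplane([(450,191.5)],c,.091))
goto(.588,-.055,.15,np.radians(-85))
```

```text
tray [[0.597, -0.3504, 0.016], [0.5862, -0.4651, 0.016], [0.4015, -0.4455, 0.016], [0.4116, -0.3307, 0.016]] [ 0.4991 -0.3979  0.016 ] 0.11523082135430826 0.1864542090376793 -6.037809517222813
plate n 599 [ 0.57405552 -0.06603   ] 0.04895390625
roller px->z.091 [[ 0.58668763 -0.2402597   0.091     ]]
shift [-237.7 -501.6   55. ] turn [1.000e-02 1.000e-01 2.152e+01] t 0.15
```

```bash
python3 -m jog '[[[0,0,8],[-21,-44,0],0.1],[[0,0,16],[-42,-88,0],0.1],[[0,0,21.5],[-63,-133,0],0.1],[[0,0,21.5],[-84,-177,0],0.1],[[0,0,21.5],[-105,-222,0],0.1]]'
python3 - <<'E'
from lib import *
goto(.588,-.055,.15,np.radians(-85))
E
```

```text
time: 0.65
tool_pos: [0.398, -0.2973, 0.2052]
ee_rot: [3.142, 0.0, -1.484]
wrist_force: [1.1, 0.5, -0.0]
width: 0.0569
shift [-224.9 -210.3   55.2] turn [ 0.    0.01 -0.02] t 0.65
```

```bash
python3 -m jog '[[[0,0,0],[-33,-31,6],0.1],[[0,0,0],[-66,-62,12],0.1],[[0,0,0],[-99,-93,20],0.1],[[0,0,0],[-132,-124,28],0.1],[[0,0,0],[-165,-155,36],0.1]]'; python3 -m jog '[[[0,0,0],[-30,-28,10],0.1],[[0,0,0],[-60,-55,19],0.1],[[0,0,0],[-60,-55,19],0.1],[[0,0,0],[-60,-55,19],0.1]]'
python3 - <<'E'
from lib import *
goto(.588,-.055,.15,np.radians(-85))
p,d,c=snap("wrist","w1"); C=cloud(d,c,True)
np.savez("pics/w1.npz",p=p,d=d,mtx=c["mtx"],w=c["world_to_cam"])
hsv=cv2.cvtColor(p,cv2.COLOR_RGB2HSV)
m=(C[...,2]>.042)&(C[...,2]<.054)&(abs(C[...,0]-.58)<.09)&(abs(C[...,1]+.055)<.04)&(hsv[...,1]>100)
v,u=np.nonzero(m); print(len(u),C[v,u].mean(0),cv2.minAreaRect((C[v,u,:2]*1000).astype(np.float32)))
E
```

```text
time: 1.15
tool_pos: [0.538, -0.1194, 0.1689]
ee_rot: [3.141, -0.0, -1.483]
wrist_force: [1.1, 0.0, 0.2]
width: 0.0425
time: 1.55
tool_pos: [0.5865, -0.0559, 0.1494]
ee_rot: [3.139, -0.0, -1.481]
wrist_force: [0.9, -1.0, 0.5]
width: 0.0419
shift [-0.8 -1.6 -0.6] turn [ 0.13 -0.    0.12] t 1.55
2755 [ 0.59752696 -0.0547732   0.0480081 ] ((578.9591674804688, -56.29602813720703), (129.760009765625, 33.058433532714844), 5.47799825668335)
```

View pics/w1.png

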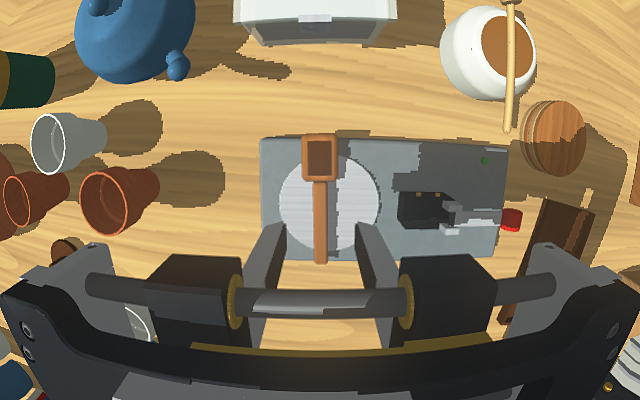

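The wrist view shows the fingers straddling the handle at (320,215), with the paddle beyond. Its centre of (0.579,-0.056) agrees with the top view. Descending to grip.

```bash
python3 -m jog '[[[0,0,0],[0,0,45],0.1],[[0,0,0],[0,0,85],0.1],[[0,0,0],[0,0,112],0.1],[[0,0,0],[0,0,112],0.1],[[0,0,0],[0,0,112],0.1]]'; python3 -m jog '[[[0,0,0],[0,0,0],1],[[0,0,0],[0,0,0],1],[[0,0,0],[0,0,0],1],[[0,0,0],[0,0,0],1],[[0,0,0],[0,0,0],1]]';python3 -m jog '[[[0,0,0],[0,0,-20],1],[[0,0,0],[0,0,-50],1],[[0,0,0],[0,0,-90],1],[[0,0,0],[0,0,-100],1],[[0,0,0],[0,0,-100],1]]'
python3 - <<'E'
from lib import *
p,d,c=snap("top","t1");C=cloud(d,c)
T=C[185:275,470:530].reshape(-1,3); m=(T[:,2]>.011)&(T[:,2]<.022); 
print("tray",m.sum(),cv2.minAreaRect((T[m][:,:2]*1000).astype(np.float32)))
goto(.499+.013,-.398,.16,np.radians(-96))
E
```

```text
time: 2.1
tool_pos: [0.5866, -0.058, 0.0393]
ee_rot: [-3.141, -0.0, -1.485]
wrist_force: [0.0, -0.7, -0.1]
width: 0.0426
time: 2.6
tool_pos: [0.587, -0.0566, 0.039]
ee_rot: [-3.141, -0.0, -1.483]
wrist_force: [1.0, -0.9, 1.3]
width: 0.0135
time: 3.1
tool_pos: [0.5882, -0.0568, 0.1407]
ee_rot: [-3.137, -0.001, -1.483]
wrist_force: [-0.3, 0.1, -0.3]
width: 0.0135
tray 535 ((499.6549072265625, -399.5731201171875), (114.15467071533203, 190.3830108642578), 84.07582092285156)
shift [333.6 104.5 -21.8] turn [-2.000e-02 -1.000e-02  1.102e+01] t 3.15
```

```bash
python3 -m jog '[[[0,0,4],[48,15,0],1],[[0,0,8],[94,30,0],1],[[0,0,11],[140,44,0],1],[[0,0,11],[186,59,0],1],[[0,0,11],[232,73,0],1]]'; python3 -m jog '[[[0,0,0],[30,6,0],1],[[0,0,0],[60,10,0],1],[[0,0,0],[80,12,0],1],[[0,0,0],[80,12,0],1]]'
python3 - <<'E'
from lib import *
goto(.5125,-.4008,.16,np.radians(-96))
p,d,c=snap("top","t2");C=cloud(d,c)
T=C[185:285,460:540].reshape(-1,3); m=(T[:,2]>.003)&(T[:,2]<.022); print("tray",m.sum(),cv2.minAreaRect((T[m][:,:2]*1000).astype(np.float32)))
p,d,c=snap("wrist","w2")
E
```

```text
time: 3.65
tool_pos: [0.5323, -0.2949, 0.1349]
ee_rot: [3.137, 0.003, -1.675]
wrist_force: [0.7, -0.2, -0.7]
width: 0.0139
time: 4.05
tool_pos: [0.5125, -0.3739, 0.1356]
ee_rot: [3.138, 0.002, -1.678]
wrist_force: [0.7, -0.6, -1.5]
width: 0.0133
shift [ 26.7  -2.8 -24.5] turn [ 0.21  0.11 -0.17] t 4.05
tray 2162 ((490.4667663574219, -400.6210021972656), (213.8078155517578, 280.8699951171875), 86.62983703613281)
```

View pics/w2.png

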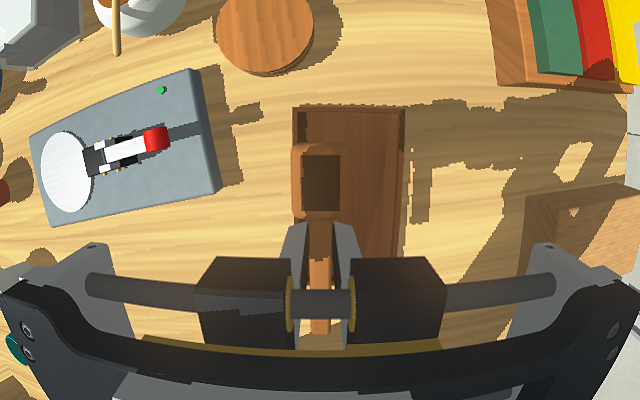

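```bash
python3 -m jog '[[[0,0,0],[27,-3,0],1],[[0,0,0],[27,-3,40],1],[[0,0,0],[27,-3,80],1],[[0,0,0],[27,-3,110],1],[[0,0,0],[27,-3,110],1]]'
python3 - <<'E'
from lib import *
print(robot.get_obs()["wrist_force"]); goto(.5125,-.4008,.0125,np.radians(-96))
E
```

```text
time: 4.65
tool_pos: [0.5118, -0.3944, 0.022]
ee_rot: [3.132, 0.008, -1.673]
wrist_force: [0.2, 0.2, -1.6]
width: 0.0135
[ 0.23719428  0.1546821  -1.6087651 ]
shift [ 6.3 -1.4  9.5] turn [0.56 0.46 0.15] t 4.65
```

```bash
python3 -m jog '[[[0,0,0],[3,0,9],1],[[0,0,0],[3,0,9],1],[[0,0,0],[3,0,9],0.2],[[0,0,0],[3,0,9],0.2],[[0,0,0],[3,0,9],0.2]]'; python3 -m jog '[[[0,0,0],[0,0,-50],0.2],[[0,0,0],[0,0,-100],0.2],[[0,0,0],[0,0,-120],0.2],[[0,0,0],[0,0,-120],0.2]]'
python3 - <<'E'
from lib import *
p,d,c=snap("wrist","w3");C=cloud(d,c,True)
hsv=cv2.cvtColor(p,cv2.COLOR_RGB2HSV)
for n,lo,hi in(("tray",.010,.03),("scoop",.0165,.03)):
    m=(C[...,2]>lo)&(C[...,2]<hi)&(abs(C[...,0]-.5)<.13)&(abs(C[...,1]+.4)<.1)
    if n=="scoop": m&=(abs(C[...,0]-.5)<.08)&(abs(C[...,1]+.4)<.045)
    P=C[m]; print(n,len(P),P.mean(0).round(4),cv2.minAreaRect((P[:,:2]*1000).astype(np.float32)),np.percentile(P[:,2],[10,50,90]))
print(robot.get_obs()["tool_pos"]); goto(.587,-.240,.15,np.radians(-85.8))
E
```

```text
time: 5.15
tool_pos: [0.5147, -0.4032, 0.0212]
ee_rot: [-3.139, -0.002, -1.675]
wrist_force: [0.7, 0.0, 0.1]
width: 0.0345
time: 5.55
tool_pos: [0.5161, -0.4046, 0.1461]
ee_rot: [-3.132, -0.007, -1.675]
wrist_force: [-0.5, 0.2, -0.4]
width: 0.0378
tray 4816 [ 0.523  -0.4028  0.0174] ((497.9326171875, -398.8135070800781), (110.8833236694336, 191.25108337402344), 83.99707794189453) [0.01513612 0.01719309 0.01994245]
scoop 2365 [ 0.5236 -0.404   0.0191] ((510.2859191894531, -383.89886474609375), (69.21891784667969, 131.4710235595703), 84.36573028564453) [0.01759925 0.0191294  0.02036599]
[ 0.51487682 -0.40344803  0.14218816]
shift [-170.1  -54.7   -8.1] turn [ -0.23  -0.21 -10.19] t 5.6
```

View pics/w3.png

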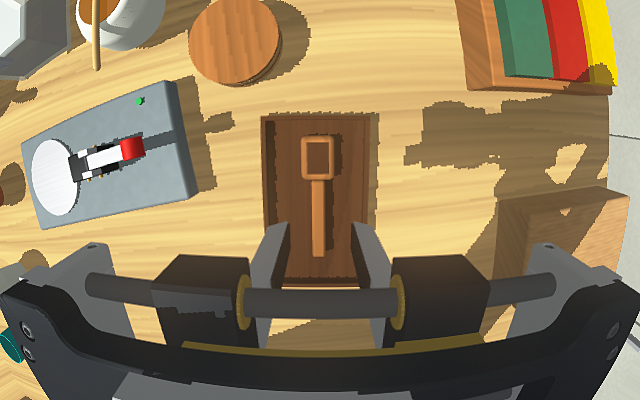

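The scoop lies flat in the tray at (317,190). Now I move over the roller with the fingers shut.

```bash
python3 -m jog '[[[0,0,-4],[-48,-15,0],1],[[0,0,-8],[-94,-30,0],1],[[0,0,-10],[-140,-45,0],1],[[0,0,-10],[-170,-55,0],1],[[0,0,-10],[-170,-55,0],1]]'; python3 -m jog '[[[0,0,0],[0,0,0],1],[[0,0,0],[0,0,0],1],[[0,0,0],[0,0,0],1]]'
python3 - <<'E'
from lib import *
P=[]; F=[]
for i in range(6):
    p,d,c=snap("wrist","w4" if i==5 else None); o=robot.get_obs(); P.append(np.r_[o["tool_pos"],o["ee_rot"][2]]); F.append(o["wrist_force"][2])
    C=cloud(d,c,True); hsv=cv2.cvtColor(p,cv2.COLOR_RGB2HSV)
    m=((hsv[...,0]<6)|(hsv[...,0]>174))&(hsv[...,1]>170)&(abs(C[...,0]-.587)<.04)&(abs(C[...,1]+.24)<.03); Q=C[m]
    t=Q[Q[:,2]>np.percentile(Q[:,2],85)]
    print(m.sum(),Q.mean(0).round(4),Q.min(0).round(4),Q.max(0).round(4))
print(np.round(P,4),np.round(F,2)); goto(.587,-.240,.15,np.radians(-85.8))
E
```

```text
time: 6.1
tool_pos: [0.5866, -0.2342, 0.1361]
ee_rot: [3.138, 0.004, -1.495]
wrist_force: [0.1, -0.4, -0.7]
width: 0.0016
time: 6.4
tool_pos: [0.5855, -0.2405, 0.1386]
ee_rot: [3.14, 0.0, -1.503]
wrist_force: [-0.3, -0.3, -1.0]
width: 0.0007
549 [ 0.5875 -0.2423  0.0891] [ 0.5783 -0.2531  0.0802] [ 0.5963 -0.2323  0.093 ]
538 [ 0.5875 -0.2422  0.089 ] [ 0.5598 -0.2532  0.0292] [ 0.5963 -0.2315  0.0927]
537 [ 0.5874 -0.2422  0.089 ] [ 0.5603 -0.2531  0.0304] [ 0.5962 -0.2322  0.0927]
541 [ 0.5874 -0.2422  0.0891] [ 0.5776 -0.253   0.0816] [ 0.5963 -0.2321  0.093 ]
536 [ 0.5874 -0.242   0.0891] [ 0.578  -0.2528  0.0777] [ 0.5964 -0.2319  0.0927]
544 [ 0.5875 -0.242   0.089 ] [ 0.5781 -0.2525  0.0781] [ 0.5963 -0.2318  0.0925]
[[ 0.5857 -0.2405  0.1389 -1.5028]
 [ 0.5859 -0.2404  0.1392 -1.5027]
 [ 0.586  -0.2403  0.1393 -1.5025]
 [ 0.5861 -0.2402  0.1395 -1.5021]
 [ 0.5862 -0.24    0.1395 -1.5019]
 [ 0.5862 -0.2398  0.1396 -1.5016]] [-0.63  0.74  0.25 -0.82  0.05 -0.82]
shift [  0.3  -0.7 -10.4] turn [-0.01 -0.01 -0.23] t 6.7
```

```bash
python3 -m jog '[[[0,0,0],[0,0,20],1],[[0,0,0],[0,0,35],1],[[0,0,0],[0,0,43],1],[[0,0,0],[0,0,45],1],[[0,0,0],[0,0,45],1]]'; python3 -m jog '[[[0,0,0],[0,0,0],1],[[0,0,0],[0,0,0],1],[[0,0,0],[0,0,0],1],[[0,0,0],[0,0,0],1]]';  python3 -m jog '[[[0,0,0],[0,0,2],1],[[0,0,0],[0,0,4],1],[[0,0,0],[0,0,6],1],[[0,0,0],[0,0,6],1],[[0,0,0],[0,0,6],1]]'
python3 - <<'E'
from lib import *
for i in range(4):
    p,d,c=snap("wrist","w5" if i==3 else None); o=robot.get_obs(); print(o["tool_pos"].round(4),o["wrist_force"].round(2),round(o["time"],2))
E
```

```text
time: 7.2
tool_pos: [0.5863, -0.2391, 0.0941]
ee_rot: [3.141, 0.0, -1.501]
wrist_force: [-0.4, 0.7, 0.6]
width: 0.0005
time: 7.6
tool_pos: [0.5866, -0.2393, 0.095]
ee_rot: [-3.141, -0.001, -1.501]
wrist_force: [0.6, 0.7, -0.1]
width: 0.0005
time: 8.1
tool_pos: [0.5866, -0.2397, 0.0889]
ee_rot: [-3.141, -0.001, -1.501]
wrist_force: [-0.1, -2.0, 0.8]
width: 0.0005
[ 0.5866 -0.2396  0.0889] [ 1.07 -1.91  2.23] 8.15
[ 0.5866 -0.2396  0.0889] [-0.14 -2.01  1.93] 8.2
[ 0.5866 -0.2395  0.0888] [-0.28 -1.19  1.07] 8.25
[ 0.5865 -0.2395  0.0888] [ 0.01 -1.34  2.54] 8.3
```

```bash
python3 -m jog '[[[0,0,0],[0,0,2],1],[[0,0,0],[0,0,4],1],[[0,0,0],[0,0,6],1],[[0,0,0],[0,0,8],1],[[0,0,0],[0,0,9],1]]';  python3 - <<'E'
from lib import *
F=[]
for i in range(6):
    p,d,c=snap("wrist","w6" if i==5 else None); o=robot.get_obs(); F.append(o["wrist_force"])
    C=cloud(d,c,True); hsv=cv2.cvtColor(p,cv2.COLOR_RGB2HSV)
    m=((hsv[...,0]<6)|(hsv[...,0]>174))&(hsv[...,1]>170)&(abs(C[...,0]-.587)<.03)&(abs(C[...,1]+.24)<.03); Q=C[m]
print(len(Q),Q.mean(0),Q.max(0),o["tool_pos"].round(4),np.mean(F,0).round(2),round(o["time"],2))
E
```

```text
time: 8.8
tool_pos: [0.5866, -0.2396, 0.0796]
ee_rot: [-3.141, -0.001, -1.501]
wrist_force: [0.1, -3.1, 3.2]
width: 0.0005
65 [ 0.59442669 -0.24158426  0.07540004] [ 0.59666542 -0.23201034  0.08011844] [ 0.5866 -0.2394  0.0797] [ 0.5  -2.63  3.61] 9.1
```

View pics/w6.png

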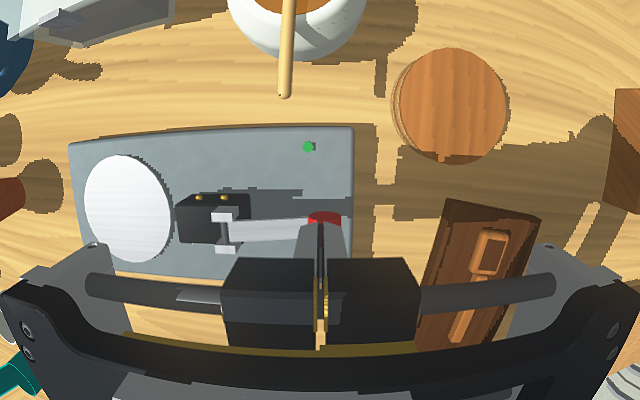

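Fz is about 3.6 N and the roller is about 11.3 mm down, just past the click. I'll add 1 mm for margin, hold, then release.

```bash
python3 -m jog '[[[0,0,0],[0,0,1],1],[[0,0,0],[0,0,1],1],[[0,0,0],[0,0,1],1],[[0,0,0],[0,0,1],1]]'; python3 -m jog '[[[0,0,0],[0,0,-5],1],[[0,0,0],[0,0,-12],1],[[0,0,0],[0,0,-30],1],[[0,0,0],[0,0,-60],-0.2],[[0,0,0],[0,0,-90],-1]]'
python3 - <<'E'
from lib import *
p,d,c=snap("top","t3");C=cloud(d,c)
for n,(u,v) in dict(w1=(264,172),w2=(293,253),t1=(233,199),t2=(296,196)).items():
    S=C[v-18:v+18,u-18:u+18].reshape(-1,3); m=(S[:,2]>.083)&(S[:,2]<.1); print(n,m.sum(),np.round(circ(S[m]),4))
p,d,c=snap("wrist");C=cloud(d,c,True);hsv=cv2.cvtColor(p,cv2.COLOR_RGB2HSV)
m=((hsv[...,0]<6)|(hsv[...,0]>174))&(hsv[...,1]>170)&(abs(C[...,0]-.587)<.03)&(abs(C[...,1]+.24)<.03); Q=C[m];print("roller",Q.max(0))
m=(C[...,2]>.032)&(C[...,2]<.037)&(hsv[...,1]<50)&(hsv[...,2]>140)&(C[...,1]>-.125)&(C[...,1]<0); h=cv2.convexHull((C[m][:,:2]*1e4).astype(np.int32)); print("plate",m.sum(),cv2.minEnclosingCircle(h))
goto(.5688,.154,.20,np.radians(0))
E
```

```text
time: 9.5
tool_pos: [0.5865, -0.2393, 0.0786]
ee_rot: [-3.141, -0.0, -1.501]
wrist_force: [0.5, -2.9, 4.5]
width: 0.0005
time: 10.0
tool_pos: [0.5851, -0.2375, 0.1676]
ee_rot: [3.137, 0.004, -1.5]
wrist_force: [0.9, -0.8, 0.5]
width: 0.013
w1 104 [0.6265 0.2353 0.0315]
w2 91 [0.4219 0.1514 0.0315]
t1 99 [0.5557 0.3139 0.0314]
t2 103 [0.5688 0.154  0.0315]
roller [ 0.5960666  -0.23171228  0.0931301 ]
plate 4817 ((5735.0, -654.5), 817.074951171875)
shift [-393.5   -8.7  -27.4] turn [ -0.19  -0.41 -85.94] t 10.1
```

The click is done and the roller is back up at 0.093. First cup: terracotta t2 at (0.569,0.154).

```bash
python3 -m jog '[[[0,0,0],[-49,-1,0],-1],[[0,0,0],[-98,-2,0],-1],[[0,0,0],[-147,-3,0],-1],[[0,0,0],[-196,-4,0],-1],[[0,0,0],[-245,-5,0],-1]]'; python3 -m jog '[[[0,0,0],[-49,-1,0],-1],[[0,0,0],[-98,-2,0],-1],[[0,0,0],[-148,-4,0],-1],[[0,0,0],[-148,-4,0],-1],[[0,0,0],[-148,-4,0],-1]]'
python3 - <<'E'
from lib import *
goto(.5688,.154,.058,np.radians(-86)); p,d,c=snap("wrist","w7"); C=cloud(d,c,True)
m=(C[...,2]>.083)&(C[...,2]<.1)&(abs(C[...,0]-.569)<.05)&(abs(C[...,1]-.154)<.05); print(m.sum(),circ(C[m]))
p,d,c=snap("top");C=cloud(d,c);S=C[170:245,110:205].reshape(-1,3);
for a,b in((.05,.14),(.14,.25)): m=(S[:,2]>a)&(S[:,2]<b); print("kettle",S[m].min(0),S[m].max(0),S[m].mean(0))
o=robot.get_obs();goto(.5688,.154,.058,np.radians(-86))
E
```

```text
time: 10.6
tool_pos: [0.5724, 0.0081, 0.1665]
ee_rot: [3.138, 0.002, -1.501]
wrist_force: [-0.0, 1.0, -1.1]
width: 0.0609
time: 11.1
tool_pos: [0.5663, 0.1547, 0.1667]
ee_rot: [3.138, -0.0, -1.498]
wrist_force: [-0.9, -0.8, -0.6]
width: 0.0937
shift [  0.9  -2.8 108.7] turn [ 0.23 -0.03  0.19] t 11.1
924 (np.float64(0.5691879752444907), np.float64(0.15487834572917386), np.float64(0.03129947466568459))
kettle [0.4538668  0.42305818 0.05010431] [0.60549106 0.61181191 0.13990847] [0.52243689 0.48564478 0.10231941]
kettle [0.51282989 0.44895959 0.14001435] [0.54829785 0.55041469 0.18916704] [0.53068369 0.49689788 0.17661178]
shift [ -1.3  -2.  109.3] turn [ 0.14 -0.04 -0.02] t 11.2
```

```bash
python3 -m jog '[[[0,0,0],[-1,-2,40],-1],[[0,0,0],[-1,-3,80],-1],[[0,0,0],[-1,-3,107],-1],[[0,0,0],[-1,-3,107],-1],[[0,0,0],[-1,-3,107],-1]]'; python3 -m jog '[[[0,0,0],[0,0,0],1],[[0,0,0],[0,0,0],1],[[0,0,0],[0,0,0],1],[[0,0,0],[0,0,0],1]]';python3 -m jog '[[[0,0,0],[0,0,-10],1],[[0,0,0],[0,0,-40],1],[[0,0,0],[0,0,-75],1],[[0,0,0],[0,0,-75],1],[[0,0,0],[0,0,-75],1]]'
python3 - <<'E'
from lib import *
snap("wrist");snap("wrist")
goto(.5742,-.065,.15,np.radians(-86))
E
```

```text
time: 11.7
tool_pos: [0.5709, 0.1532, 0.0615]
ee_rot: [3.141, -0.0, -1.503]
wrist_force: [0.3, 0.5, 0.7]
width: 0.0941
time: 12.1
tool_pos: [0.5714, 0.1549, 0.0627]
ee_rot: [-3.139, 0.0, -1.501]
wrist_force: [-0.3, 1.3, 4.8]
width: 0.066
time: 12.6
tool_pos: [0.5712, 0.1548, 0.1374]
ee_rot: [-3.14, 0.0, -1.501]
wrist_force: [0.8, -0.1, -2.4]
width: 0.0654
shift [219.3  10.8 -15.4] turn [ 0.2  -0.03  0.02] t 12.7
```

```bash
python3 -m jog '[[[0,0,0],[45,2,0],1],[[0,0,0],[90,4,0],1],[[0,0,0],[135,6,0],1],[[0,0,0],[180,8,0],1],[[0,0,0],[219,9,0],1]]'; python3 -m jog '[[[0,0,0],[0,0,0],1],[[0,0,0],[0,0,0],1],[[0,0,0],[0,0,0],1]]'
python3 - <<'E'
from lib import *
p,d,c=snap("top","t4"); C=cloud(d,c); goto(.576,-.065,.099,np.radians(-86)); o=robot.get_obs(); print(o["tool_pos"],o["wrist_force"],o["width"])
p,d,c=snap("wrist","w8")
E
```

```text
time: 13.2
tool_pos: [0.5755, -0.0663, 0.1339]
ee_rot: [3.137, 0.001, -1.501]
wrist_force: [0.8, -0.6, -2.0]
width: 0.0664
time: 13.5
tool_pos: [0.5764, -0.0634, 0.135]
ee_rot: [3.139, 0.001, -1.5]
wrist_force: [0.0, 0.6, -1.5]
width: 0.0661
shift [ 1.9  0.7 36.4] turn [0.1  0.05 0.1 ] t 13.55
[ 0.57664725 -0.06312548  0.1354375 ] [-0.13234045  0.16199    -1.12838391] 0.0659111441187151
```

View pics/w8.png

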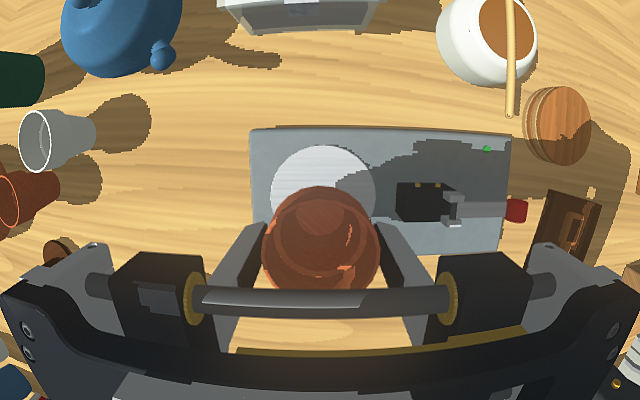

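The cup is held centred over the plate at (322,240). Lowering.

```bash
python3 -m jog '[[[0,0,0],[2,1,15],1],[[0,0,0],[2,1,28],1],[[0,0,0],[2,1,36],1],[[0,0,0],[2,1,37],1],[[0,0,0],[2,1,37],1]]'; python3 -m jog '[[[0,0,0],[0,0,0],1],[[0,0,0],[0,0,0],-0.5],[[0,0,0],[0,0,0],-1],[[0,0,0],[0,0,0],-1],[[0,0,0],[0,0,0],-1]]'; python3 -m jog '[[[0,0,0],[0,0,-20],-1],[[0,0,0],[0,0,-60],-1],[[0,0,0],[0,0,-100],-1],[[0,0,0],[0,0,-100],-1],[[0,0,0],[0,0,-100],-1]]'
python3 - <<'E'
from lib import *
p,d,c=snap("wrist","w9"); C=cloud(d,c,True)
m=(C[...,2]>.117)&(C[...,2]<.135)&(abs(C[...,0]-.575)<.06)&(abs(C[...,1]+.065)<.045); print(m.sum(),circ(C[m]),C[m][:,2].mean())
p,d,c=snap("top");C=cloud(d,c);m=(C[...,2]>.117)&(C[...,2]<.135)&(abs(C[...,0]-.575)<.06)&(abs(C[...,1]+.065)<.05); print(m.sum(),circ(C[m]),C[m][:,2].mean())
goto(.6266,.2354,.2,np.radians(-86))
E
```

```text
time: 14.1
tool_pos: [0.576, -0.0663, 0.0988]
ee_rot: [3.141, 0.0, -1.501]
wrist_force: [-0.0, -0.9, -2.0]
width: 0.0658
time: 14.6
tool_pos: [0.5766, -0.0666, 0.1]
ee_rot: [-3.141, -0.0, -1.501]
wrist_force: [-0.9, -0.4, 0.2]
width: 0.0912
time: 15.1
tool_pos: [0.577, -0.0667, 0.2011]
ee_rot: [-3.138, -0.001, -1.501]
wrist_force: [-0.0, 0.4, -1.0]
width: 0.0939
908 (np.float64(0.5744343277112157), np.float64(-0.06669061514329072), np.float64(0.0312997016837232)) 0.12282014046158576
29 (np.float64(0.5744934064777024), np.float64(-0.06679357766977279), np.float64(0.03162693219859538)) 0.12320007008589917
shift [-297.4  -72.1   -2.1] turn [0.15 0.04 0.02] t 15.2
```

```bash
python3 -m jog '[[[0,0,0],[-47,-11,0],-1],[[0,0,0],[-94,-22,0],-1],[[0,0,0],[-141,-33,0],-1],[[0,0,0],[-188,-45,0],-1],[[0,0,0],[-235,-57,0],-1]]'; python3 -m jog '[[[0,0,0],[-47,-11,0],-1],[[0,0,0],[-62,-15,20],-1],[[0,0,0],[-62,-15,40],-1],[[0,0,0],[-62,-15,40],-1],[[0,0,0],[-62,-15,40],-1]]'
python3 - <<'E'
from lib import *
p,d,c=snap("wrist"); C=cloud(d,c,True)
m=(C[...,2]>.083)&(C[...,2]<.1)&(abs(C[...,0]-.627)<.045)&(abs(C[...,1]-.235)<.045); x,y,r=circ(C[m]);print(m.sum(),x,y,r)
goto(x,y,.060,np.radians(-86))
E
```

```text
time: 15.7
tool_pos: [0.6158, 0.1735, 0.1968]
ee_rot: [3.137, -0.001, -1.501]
wrist_force: [-0.7, 0.1, 0.1]
width: 0.094
time: 16.2
tool_pos: [0.6263, 0.2344, 0.1573]
ee_rot: [3.137, -0.001, -1.501]
wrist_force: [0.2, 0.4, -0.2]
width: 0.0942
999 0.627178213623799 0.23638120874538382 0.03128906211436924
shift [-2.1 -0.3 99. ] turn [ 0.07 -0.02 -0.02] t 16.25
```

```bash
python3 -m jog '[[[0,0,0],[-1,0,40],-1],[[0,0,0],[-1,0,75],-1],[[0,0,0],[-1,0,96],-1],[[0,0,0],[-1,0,97],-1],[[0,0,0],[-1,0,97],-1]]'; python3 -m jog '[[[0,0,0],[0,0,0],1],[[0,0,0],[0,0,0],1],[[0,0,0],[0,0,0],1],[[0,0,0],[0,0,0],1]]'; python3 -c "from lib import *;print(robot.get_obs()['tool_pos'])"; python3 -m jog '[[[0,0,0],[0,0,-15],1],[[0,0,0],[0,0,-55],1],[[0,0,0],[0,0,-100],1],[[0,0,0],[0,0,-145],1],[[0,0,0],[0,0,-155],1]]'
python3 - <<'E'
from lib import *
goto(.5744,-.0667,.215,np.radians(-86))
E
```

```text
time: 16.75
tool_pos: [0.628, 0.2353, 0.0638]
ee_rot: [-3.14, 0.0, -1.502]
wrist_force: [0.3, 0.5, -0.3]
width: 0.0938
time: 17.15
tool_pos: [0.6278, 0.2361, 0.0637]
ee_rot: [-3.14, 0.001, -1.501]
wrist_force: [0.1, -0.0, 3.0]
width: 0.0662
[0.62782009 0.23612656 0.06367033]
time: 17.65
tool_pos: [0.6296, 0.2365, 0.2264]
ee_rot: [-3.129, 0.003, -1.501]
wrist_force: [1.4, -0.1, -0.3]
width: 0.0666
shift [298.7  76.5   9.6] turn [-0.75  0.15  0.02] t 17.65
```

```bash
python3 -m jog '[[[0,0,0],[45,12,0],1],[[0,0,0],[92,24,0],1],[[0,0,0],[140,36,0],1],[[0,0,0],[188,48,0],1],[[0,0,0],[235,60,0],1]]'; python3 -m jog '[[[0,0,0],[40,10,0],1],[[0,0,0],[63,15,5],1],[[0,0,0],[63,15,10],1],[[0,0,0],[63,15,10],1],[[0,0,0],[63,15,10],1]]'
python3 - <<'E'
from lib import *
p,d,c=snap("wrist"); C=cloud(d,c,True)
o=robot.get_obs(); print(o["tool_pos"],o["width"]); snap("wrist");snap("wrist")
goto(.575,-.0667,.1335,np.radians(-86))
E
```

```text
time: 18.15
tool_pos: [0.5825, -0.0045, 0.2162]
ee_rot: [3.139, 0.0, -1.5]
wrist_force: [0.6, -0.4, -1.2]
width: 0.0663
time: 18.65
tool_pos: [0.5731, -0.0655, 0.2067]
ee_rot: [3.14, 0.001, -1.499]
wrist_force: [-0.3, 0.2, -1.2]
width: 0.0664
[ 0.57336039 -0.06533862  0.2071463 ] 0.0660538000401916
shift [ 1.4 -1.3 74.1] turn [-0.01  0.    0.13] t 18.8
```

```bash
python3 -m jog '[[[0,0,0],[1,-1,20],1],[[0,0,0],[1,-1,40],1],[[0,0,0],[1,-1,54],1],[[0,0,0],[1,-1,58],1],[[0,0,0],[1,-1,60],1]]'; python3 -m jog '[[[0,0,0],[0,0,4],1],[[0,0,0],[0,0,8],1],[[0,0,0],[0,0,11],1],[[0,0,0],[0,0,13],1],[[0,0,0],[0,0,13],1]]'
python3 - <<'E'
from lib import *
o=robot.get_obs(); print(o["tool_pos"],o["wrist_force"],o["width"])
goto(.575,-.0667,.1327,np.radians(-86))
E
```

```text
time: 19.3
tool_pos: [0.5743, -0.0672, 0.1472]
ee_rot: [3.141, 0.0, -1.5]
wrist_force: [0.0, -0.2, -1.2]
width: 0.0663
time: 19.8
tool_pos: [0.5744, -0.0676, 0.1343]
ee_rot: [-3.141, 0.0, -1.501]
wrist_force: [1.2, 0.4, -2.6]
width: 0.066
[ 0.57440454 -0.06756925  0.13431712] [ 1.24631805  0.40430164 -2.56180201] 0.06598949209329177
shift [-0.8 -0.7  1.6] turn [-0.01  0.01  0.01] t 19.8
```

Smooth and no contact yet; it is about 2.5 mm above the seat. I'll lower the last bit and release.

```bash
python3 -m jog '[[[0,0,0],[-1,0,2],1],[[0,0,0],[-1,0,2],1],[[0,0,0],[-1,0,2],-0.2],[[0,0,0],[-1,0,2],-1],[[0,0,0],[-1,0,2],-1]]';  python3 -m jog '[[[0,0,0],[0,0,0],-1],[[0,0,0],[0,0,-20],-1],[[0,0,0],[0,0,-60],-1],[[0,0,0],[0,0,-100],-1],[[0,0,0],[0,0,-100],-1]]'
python3 - <<'E'
from lib import *
p,d,c=snap("wrist","w10"); C=cloud(d,c,True)
m=(C[...,2]>.15)&(C[...,2]<.17)&(abs(C[...,0]-.575)<.06)&(abs(C[...,1]+.065)<.045); print(m.sum(),circ(C[m]),C[m][:,2].mean())
p,d,c=snap("top");C=cloud(d,c);m=(C[...,2]>.15)&(C[...,2]<.17)&(abs(C[...,0]-.575)<.06)&(abs(C[...,1]+.065)<.05); print(m.sum(),circ(C[m]),C[m][:,2].mean())
m=(C[...,2]>.083)&(C[...,2]<.1)&(abs(C[...,0]-.556)<.04)&(abs(C[...,1]-.314)<.04);print("t1",circ(C[m]))
goto(.5556,.3139,.2,np.radians(-86))
E
```

```text
time: 20.3
tool_pos: [0.5745, -0.0667, 0.133]
ee_rot: [-3.141, -0.0, -1.501]
wrist_force: [-0.1, 0.5, 0.6]
width: 0.079
time: 20.8
tool_pos: [0.5772, -0.0672, 0.2405]
ee_rot: [-3.128, -0.004, -1.501]
wrist_force: [0.3, 0.4, 1.1]
width: 0.094
893 (np.float64(0.5738294873365644), np.float64(-0.06687447490546045), np.float64(0.031257356754341575)) 0.15665668685519493
36 (np.float64(0.5736478505160039), np.float64(-0.066921321435148), np.float64(0.03151268613095749)) 0.15696866299552628
t1 (np.float64(0.5555472367543786), np.float64(0.3139540947682318), np.float64(0.031436432261278444))
shift [-381.1   -7.2   33.7] turn [-0.19 -0.06  0.02] t 20.9
```

View pics/w10.png

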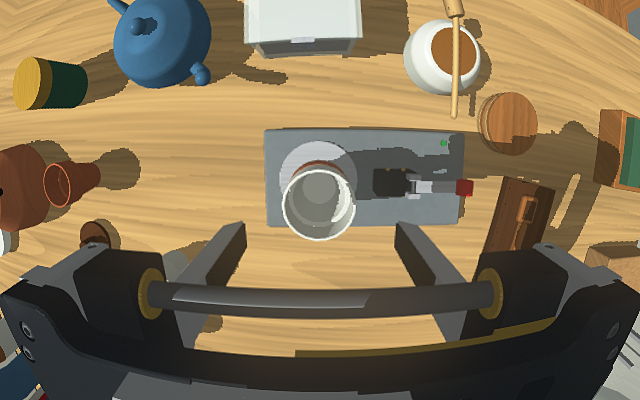

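Two cups are nested (white rim at (319,205), z 0.157). Next is t1.

```bash
python3 -m jog '[[[0,0,0],[-48,-1,0],-1],[[0,0,0],[-97,-2,0],-1],[[0,0,0],[-146,-3,0],-1],[[0,0,0],[-195,-4,0],-1],[[0,0,0],[-244,-5,0],-1]]'; python3 -m jog '[[[0,0,0],[-48,-1,0],-1],[[0,0,0],[-97,-2,20],-1],[[0,0,0],[-137,-3,50],-1],[[0,0,0],[-137,-3,80],-1],[[0,0,0],[-137,-3,80],-1]]'
python3 - <<'E'
from lib import *
p,d,c=snap("wrist"); C=cloud(d,c,True)
m=(C[...,2]>.083)&(C[...,2]<.1)&(abs(C[...,0]-.5556)<.045)&(abs(C[...,1]-.314)<.045); x,y,r=circ(C[m]);print(m.sum(),x,y,r)
snap("wrist");goto(x,y,.0635,np.radians(-86))
E
```

```text
time: 21.4
tool_pos: [0.5609, 0.1787, 0.2299]
ee_rot: [3.138, -0.001, -1.501]
wrist_force: [0.8, -0.5, -0.9]
width: 0.0936
time: 21.9
tool_pos: [0.5509, 0.3136, 0.1434]
ee_rot: [3.127, -0.006, -1.498]
wrist_force: [-0.7, -1.0, -0.1]
width: 0.0937
1098 0.5563488212055786 0.31529551745318984 0.03128002148702456
shift [-2.2 -2.3 86.9] turn [ 0.24 -0.12  0.01] t 22.0
```

```bash
python3 -m jog '[[[0,0,0],[-1,-2,40],-1],[[0,0,0],[-1,-2,70],-1],[[0,0,0],[-1,-2,84],-1],[[0,0,0],[-1,-2,85],-1],[[0,0,0],[-1,-2,85],-1]]'; python3 -m jog '[[[0,0,0],[0,0,0],1],[[0,0,0],[0,0,0],1],[[0,0,0],[0,0,0],1],[[0,0,0],[0,0,0],1]]'; python3 -c "from lib import *;print(robot.get_obs()['tool_pos'])"; python3 -m jog '[[[0,0,0],[0,0,-15],1],[[0,0,0],[0,0,-55],1],[[0,0,0],[0,0,-100],1],[[0,0,0],[0,0,-145],1],[[0,0,0],[0,0,-185],1]]'
python3 - <<'E'
from lib import *
snap("wrist");goto(.574,-.0668,.25,np.radians(-86))
E
```

```text
time: 22.5
tool_pos: [0.5588, 0.315, 0.0695]
ee_rot: [-3.139, 0.001, -1.502]
wrist_force: [1.2, 0.2, -0.4]
width: 0.0944
time: 22.9
tool_pos: [0.5579, 0.3154, 0.0683]
ee_rot: [-3.14, 0.001, -1.501]
wrist_force: [-0.4, -0.0, 2.3]
width: 0.0661
[0.55788017 0.31540746 0.06832171]
time: 23.4
tool_pos: [0.5574, 0.3151, 0.256]
ee_rot: [-3.139, 0.001, -1.501]
wrist_force: [0.2, -0.3, -1.4]
width: 0.0666
shift [383.1  12.7  12.4] turn [-0.86  0.31  0.02] t 23.45
```

```bash
python3 -m jog '[[[0,0,0],[45,1,0],1],[[0,0,0],[94,3,0],1],[[0,0,0],[143,4,0],1],[[0,0,0],[192,5,0],1],[[0,0,0],[241,6,0],1]]'; python3 -m jog '[[[0,0,0],[48,1,0],1],[[0,0,0],[97,3,0],1],[[0,0,0],[130,4,0],1],[[0,0,0],[142,5,0],1],[[0,0,0],[142,5,5],1]]'
python3 - <<'E'
from lib import *
for i in range(4): snap("wrist")
o=robot.get_obs(); print(o["tool_pos"],o["wrist_force"],o["width"])
goto(.5755,-.0668,.1723,np.radians(-86))
E
```

```text
time: 23.95
tool_pos: [0.568, 0.0725, 0.2529]
ee_rot: [-3.141, -0.0, -1.5]
wrist_force: [1.0, 0.6, -1.0]
width: 0.0661
time: 24.45
tool_pos: [0.5735, -0.0691, 0.2482]
ee_rot: [-3.14, -0.0, -1.503]
wrist_force: [0.5, 0.7, -0.2]
width: 0.0665
[ 0.57323222 -0.0659251   0.24717499] [ 1.2636291  -0.12981188 -1.28624641] 0.06668646147760418
shift [ 1.1 -2.2 74.9] turn [0.03 0.04 0.15] t 24.65
```

```bash
python3 -m jog '[[[0,0,0],[1,-2,20],1],[[0,0,0],[1,-2,40],1],[[0,0,0],[1,-2,54],1],[[0,0,0],[1,-2,60],1],[[0,0,0],[1,-2,62],1]]'; python3 -m jog '[[[0,0,0],[0,0,4],1],[[0,0,0],[0,0,8],1],[[0,0,0],[0,0,11],1],[[0,0,0],[0,0,13],1],[[0,0,0],[0,0,13],1]]'
python3 - <<'E'
from lib import *
snap("wrist");o=robot.get_obs(); print(o["tool_pos"],o["wrist_force"],o["width"])
goto(.5755,-.0668,.1708,np.radians(-86))
E
```

```text
time: 25.15
tool_pos: [0.5752, -0.0678, 0.1848]
ee_rot: [3.14, 0.0, -1.5]
wrist_force: [0.7, 0.1, -0.2]
width: 0.0665
time: 25.65
tool_pos: [0.5754, -0.0685, 0.1723]
ee_rot: [3.142, 0.0, -1.501]
wrist_force: [0.6, 0.9, -0.8]
width: 0.0662
[ 0.57543241 -0.06845861  0.17244168] [ 0.17044213  0.69131231 -1.0742904 ] 0.06637314724312422
shift [-1.6 -0.2  1.6] turn [-0.    0.01  0.02] t 25.7
```

```bash
python3 -m jog '[[[0,0,0],[-1.5,0,2],1],[[0,0,0],[-1.5,0,2],1],[[0,0,0],[-1.5,0,2],-0.2],[[0,0,0],[-1.5,0,2],-1],[[0,0,0],[-1.5,0,2],-1]]';  python3 -m jog '[[[0,0,0],[0,0,0],-1],[[0,0,0],[0,0,-20],-1],[[0,0,0],[0,0,-60],-1],[[0,0,0],[0,0,-90],-1],[[0,0,0],[0,0,-90],-1]]'
python3 - <<'E'
from lib import *
p,d,c=snap("wrist","w11"); C=cloud(d,c,True)
m=(C[...,2]>.184)&(C[...,2]<.2)&(abs(C[...,0]-.575)<.06)&(abs(C[...,1]+.065)<.045); print(m.sum(),circ(C[m]),C[m][:,2].mean())
p,d,c=snap("top","t5");C=cloud(d,c);m=(C[...,2]>.184)&(C[...,2]<.2)&(abs(C[...,0]-.575)<.06)&(abs(C[...,1]+.065)<.05); print(m.sum(),circ(C[m]),C[m][:,2].mean())
m=(C[...,2]>.083)&(C[...,2]<.1)&(abs(C[...,0]-.422)<.04)&(abs(C[...,1]-.151)<.04);print("w2",circ(C[m]))
goto(.4219,.1514,.2,np.radians(-86))
E
```

```text
time: 26.2
tool_pos: [0.5756, -0.0672, 0.1709]
ee_rot: [-3.141, -0.001, -1.501]
wrist_force: [-0.0, 1.2, -0.1]
width: 0.079
time: 26.7
tool_pos: [0.5775, -0.0675, 0.2669]
ee_rot: [-3.131, -0.003, -1.501]
wrist_force: [0.7, -1.0, 0.4]
width: 0.094
957 (np.float64(0.5737348039907909), np.float64(-0.06751691254555148), np.float64(0.03127581377871391)) 0.19047579904955936
32 (np.float64(0.5736071378115546), np.float64(-0.0675452522984547), np.float64(0.03166893162457012)) 0.19068168609177139
w2 (np.float64(0.4218647259357275), np.float64(0.15139893025640982), np.float64(0.031456643797938603))
shift [-228.8  138.2   60.8] turn [-0.11 -0.04  0.02] t 26.8
```

```bash
python3 -m jog '[[[0,0,0],[-40,24,0],-1],[[0,0,0],[-80,48,0],-1],[[0,0,0],[-120,72,5],-1],[[0,0,0],[-160,97,20],-1],[[0,0,0],[-200,121,40],-1]]'; python3 -m jog '[[[0,0,0],[-27,17,20],-1],[[0,0,0],[-27,17,60],-1],[[0,0,0],[-27,17,70],-1],[[0,0,0],[-27,17,70],-1],[[0,0,0],[-27,17,70],-1]]'
python3 - <<'E'
from lib import *
p,d,c=snap("wrist"); C=cloud(d,c,True)
m=(C[...,2]>.083)&(C[...,2]<.1)&(abs(C[...,0]-.4219)<.045)&(abs(C[...,1]-.1514)<.045); x,y,r=circ(C[m]);print(m.sum(),x,y,r)
snap("wrist");goto(x,y,.0635,np.radians(-86))
E
```

```text
time: 27.3
tool_pos: [0.4393, 0.1245, 0.2189]
ee_rot: [3.14, 0.0, -1.501]
wrist_force: [0.9, 0.7, 0.1]
width: 0.0942
time: 27.8
tool_pos: [0.4228, 0.1487, 0.1512]
ee_rot: [-3.141, -0.0, -1.502]
wrist_force: [0.9, -0.3, 0.3]
width: 0.0941
1039 0.4219206291568743 0.15250903575925803 0.031326777010800555
shift [-3.8  1.7 89. ] turn [-0.17  0.02 -0.06] t 27.9
```

```bash
python3 -m jog '[[[0,0,0],[-3,1,40],-1],[[0,0,0],[-3,1,70],-1],[[0,0,0],[-3,1,87],-1],[[0,0,0],[-3,1,88],-1],[[0,0,0],[-3,1,88],-1]]'; python3 -m jog '[[[0,0,0],[0,0,0],1],[[0,0,0],[0,0,0],1],[[0,0,0],[0,0,0],1],[[0,0,0],[0,0,0],1]]'; python3 -c "from lib import *;print(robot.get_obs()['tool_pos'])"; python3 -m jog '[[[0,0,0],[0,0,-15],1],[[0,0,0],[0,0,-55],1],[[0,0,0],[0,0,-100],1],[[0,0,0],[0,0,-145],1],[[0,0,0],[0,0,-190],1]]'; python3 -m jog '[[[0,0,0],[0,0,-25],1],[[0,0,0],[0,0,-35],1],[[0,0,0],[0,0,-35],1]]';python3 - <<'E'
from lib import *
snap("wrist");goto(.5737,-.0675,.285,np.radians(-86))
E
```

```text
time: 28.4
tool_pos: [0.4222, 0.1519, 0.0641]
ee_rot: [-3.14, 0.0, -1.502]
wrist_force: [1.0, -1.3, 0.4]
width: 0.0938
time: 28.8
tool_pos: [0.4214, 0.1522, 0.0634]
ee_rot: [-3.14, 0.0, -1.501]
wrist_force: [-0.5, 0.7, 0.3]
width: 0.0658
[0.42139061 0.15222108 0.06343624]
time: 29.3
tool_pos: [0.4204, 0.152, 0.2542]
ee_rot: [3.141, -0.0, -1.501]
wrist_force: [0.6, 0.0, -1.1]
width: 0.0646
time: 29.6
tool_pos: [0.4214, 0.1522, 0.2886]
ee_rot: [-3.14, 0.0, -1.501]
wrist_force: [0.4, -0.0, -1.9]
width: 0.0641
shift [ 229.7 -137.2    1.7] turn [ 0.07 -0.02  0.02] t 29.65
```

The width fell from 65.8 to 64.1 mm, so the grip may have slackened. I'll look before carrying on.

Run:
```python
from lib import *
p,d,c=snap("wrist","w12"); o=robot.get_obs(); print(o["width"],o["tool_pos"],o["wrist_force"])
ps,d2,c2=snap("scene"); 
C=cloud(d2,c2); u,v=proj([.4214,.1522,.27],c2)[0]; print(u,v)
u,v=int(u),int(v); a=ps[max(0,v-70):v+90,u-100:u+100]
m=(abs(C[...,0]-.4214)<.05)&(abs(C[...,1]-.152)<.045)&(C[...,2]>.13)&(ps.min(2)>110); print("cup z range",np.percentile(C[m][:,2],[0,1,5,50,95,99]))
cv2.imwrite("pics/w12c.png",np.hstack([cv2.resize(p[150:390,120:520],(480,288)),cv2.resize(a,(320,288))])[...,::-1])
```

```text
0.06477554261424161 [0.42032032 0.15193204 0.28567091] [-0.042635    0.91558183 -1.28171661]
346.64974095690843 107.96918220931029
cup z range [0.22588026 0.22895639 0.24631578 0.30930389 0.50546677 0.50743787]
```

View pics/w12c.png

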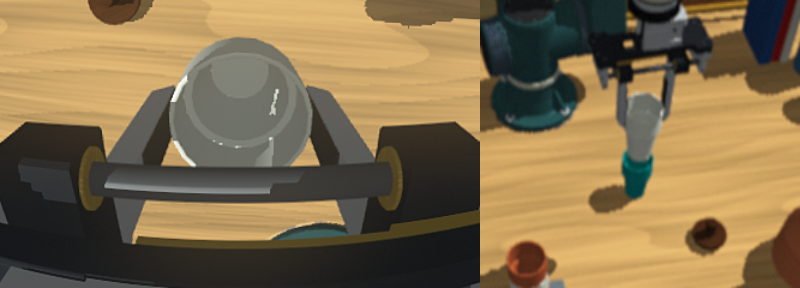

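The cup is still held upright with its foot at about 0.226, as expected (the turquoise one is merely behind it in that view). Moving over the stack.

```bash
python3 -m jog '[[[0,0,0],[38,-23,0],1],[[0,0,0],[76,-46,0],1],[[0,0,0],[114,-69,0],1],[[0,0,0],[152,-92,0],1],[[0,0,0],[190,-115,0],1]]'; python3 -m jog '[[[0,0,0],[30,-17,0],1],[[0,0,0],[40,-23,0],1],[[0,0,0],[40,-23,0],1],[[0,0,0],[40,-23,0],1],[[0,0,0],[40,-23,0],1]]'
python3 - <<'E'
from lib import *
for i in range(4): p,d,c=snap("wrist")
o=robot.get_obs(); print(o["tool_pos"],o["wrist_force"],o["width"])
C=cloud(d,c,True); t=o["tool_pos"]; r=np.hypot(C[...,0]-t[0],C[...,1]-t[1])
m=(r<.036)&(r>.028)&(C[...,2]>t[2]+.01)&(C[...,2]<t[2]+.04)
P=C[m]; print(len(P)); 
a=np.degrees(np.arctan2(P[:,1]-t[1],P[:,0]-t[0]))
for k in range(-180,180,30):
    q=P[(a>=k)&(a<k+30)]; print(k,len(q),np.percentile(q[:,2],95).round(4) if len(q) else "")
goto(.5737,-.0675,.2015,np.radians(-86))
E
```

```text
time: 30.25
tool_pos: [0.549, -0.0308, 0.2851]
ee_rot: [3.137, 0.001, -1.501]
wrist_force: [0.8, 0.7, -0.8]
width: 0.0647
time: 30.75
tool_pos: [0.5741, -0.0662, 0.2879]
ee_rot: [3.141, 0.0, -1.499]
wrist_force: [-0.4, 0.5, -1.5]
width: 0.0646
[ 0.5744001  -0.06667767  0.28842231] [-0.14603573 -0.73662214 -1.47801084] 0.06470778214731385
3623
-180 133 0.3058
-150 311 0.3154
-120 378 0.3229
-90 420 0.3264
-60 207 0.316
-30 338 0.316
0 350 0.316
30 256 0.3162
60 336 0.3261
90 381 0.3258
120 354 0.3159
150 159 0.3077
shift [ 0.7  0.8 86.9] turn [-0.06 -0.02  0.1 ] t 30.95
```

Run:
```python
from lib import *
p,d,c=snap("wrist"); o=robot.get_obs(); t=o["tool_pos"]; C=cloud(d,c,True)
m=(C[...,2]>.312)&(C[...,2]<.318)&(abs(C[...,0]-t[0])<.05)&(abs(C[...,1]-t[1])<.031)&(p.min(2)>90)
P=C[m]; print(len(P),circ(P),P.min(0),P.max(0))
ps,d2,c2=snap("scene"); C2=cloud(d2,c2)
m=(abs(C2[...,0]-t[0])<.055)&(abs(C2[...,1]-t[1])<.045)&(C2[...,2]>.195)&(C2[...,2]<.325)&(ps.min(2)>100)
for lo in np.arange(.2,.32,.012):
    q=C2[m&(C2[...,2]>lo)&(C2[...,2]<lo+.012)]; 
    if len(q)>5: print(lo.round(3),len(q),q.min(0).round(4),q.max(0).round(4))
u,v=map(int,proj(t,c2)[0]); cv2.imwrite("pics/s13.png",cv2.resize(ps[v-60:v+70,u-60:u+60,::-1],None,fx=4,fy=4,interpolation=cv2.INTER_CUBIC))
```

```text
1329 (np.float64(0.5752906392159858), np.float64(-0.06696569861571527), np.float64(0.031117839501093234)) [ 0.54951883 -0.0978392   0.31200169] [ 0.60729591 -0.03587004  0.31703984]
0.224 23 [ 0.5799 -0.0822  0.2264] [ 0.597  -0.0462  0.2359]
0.236 39 [ 0.5823 -0.0881  0.2361] [ 0.5979 -0.0458  0.2473]
0.248 52 [ 0.5502 -0.0835  0.2487] [ 0.5998 -0.0456  0.2598]
0.26 101 [ 0.5475 -0.0889  0.26  ] [ 0.6029 -0.0419  0.2719]
0.272 135 [ 0.5429 -0.0968  0.2721] [ 0.6066 -0.0397  0.284 ]
0.284 146 [ 0.5427 -0.0956  0.284 ] [ 0.6086 -0.0359  0.2959]
0.296 159 [ 0.5413 -0.0947  0.2961] [ 0.6087 -0.0345  0.3079]
0.308 146 [ 0.5424 -0.0961  0.308 ] [ 0.6084 -0.0343  0.3163]
```

View pics/s13.png

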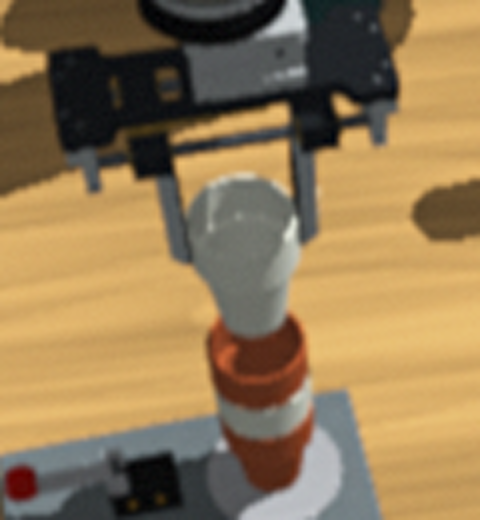

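The cup is upright above the stack, with rim centre (0.5753,-0.067) and only 1.6 mm to correct. Lowering.

```bash
python3 -m jog '[[[0,0,0],[0.5,1.5,20],1],[[0,0,0],[0.5,1.5,40],1],[[0,0,0],[0.5,1.5,60],1],[[0,0,0],[0.5,1.5,70],1],[[0,0,0],[0.5,1.5,74],1]]'; python3 -m jog '[[[0,0,0],[0,0,4],1],[[0,0,0],[0,0,8],1],[[0,0,0],[0,0,10],1],[[0,0,0],[0,0,11],1],[[0,0,0],[0,0,11],1]]'
python3 - <<'E'
from lib import *
snap("wrist");o=robot.get_obs(); print(o["tool_pos"],o["wrist_force"],o["width"])
goto(.573,-.0675,.2000,np.radians(-86))
E
```

```text
time: 31.55
tool_pos: [0.5727, -0.068, 0.2125]
ee_rot: [3.139, 0.001, -1.501]
wrist_force: [-0.7, -0.3, -1.1]
width: 0.0646
time: 32.05
tool_pos: [0.5734, -0.0683, 0.203]
ee_rot: [-3.141, -0.0, -1.501]
wrist_force: [0.8, -0.4, -0.6]
width: 0.0644
[ 0.57339068 -0.06834679  0.20308113] [-0.15793586 -0.49844937 -0.64973075] 0.06442830908081805
shift [-0.9  0.3  3.1] turn [-0.03 -0.02  0.02] t 32.1
```

```bash
python3 -m jog '[[[0,0,0],[-1,0,2],1],[[0,0,0],[-1,0,3],1],[[0,0,0],[-1,0,3],1],[[0,0,0],[-1,0,3],1]]';python3 -m jog '[[[0,0,0],[0,0,0],-0.2],[[0,0,0],[0,0,0],-1],[[0,0,0],[0,0,0],-1],[[0,0,0],[0,0,0],-1]]'; python3 -m jog '[[[0,0,0],[0,0,-15],-1],[[0,0,0],[0,0,-40],-1],[[0,0,0],[0,0,-80],-1],[[0,0,0],[0,0,-80],-1]]'
python3 - <<'E'
from lib import *
p,d,c=snap("wrist","w14"); C=cloud(d,c,True)
m=(C[...,2]>.215)&(C[...,2]<.235)&(abs(C[...,0]-.575)<.06)&(abs(C[...,1]+.065)<.045); print(m.sum(),circ(C[m]),C[m][:,2].mean())
p,d,c=snap("top","t6");C=cloud(d,c);m=(C[...,2]>.2)&(C[...,2]<.24)&(abs(C[...,0]-.575)<.06)&(abs(C[...,1]+.065)<.05); print(m.sum(),circ(C[m]),C[m][:,2].mean())
S=C[225:262,218:255].reshape(-1,3)
m=(S[:,2]>.04)&(S[:,2]<.055);print("lid",m.sum(),S[m].mean(0).round(4))
goto(.4428,.3124,.2,np.radians(-86))
E
```

```text
time: 32.5
tool_pos: [0.5732, -0.0673, 0.1997]
ee_rot: [3.142, -0.0, -1.501]
wrist_force: [-0.3, -0.4, -2.6]
width: 0.0646
time: 32.9
tool_pos: [0.5734, -0.0673, 0.2003]
ee_rot: [-3.141, -0.0, -1.501]
wrist_force: [0.1, -0.4, -0.2]
width: 0.0849
time: 33.3
tool_pos: [0.5755, -0.0678, 0.2882]
ee_rot: [-3.128, -0.004, -1.501]
wrist_force: [-0.1, 0.0, 0.8]
width: 0.094
1179 (np.float64(0.5739153534467727), np.float64(-0.06743867203079112), np.float64(0.031254440082050715)) 0.22353901145625518
40 (np.float64(0.5738943923077304), np.float64(-0.06736325673304155), np.float64(0.03183067995897369)) 0.2181766595425528
lid 58 [0.4427 0.3122 0.0471]
shift [-388.2  104.6   81.4] turn [-0.26 -0.08  0.02] t 33.4
```

View pics/w14.png

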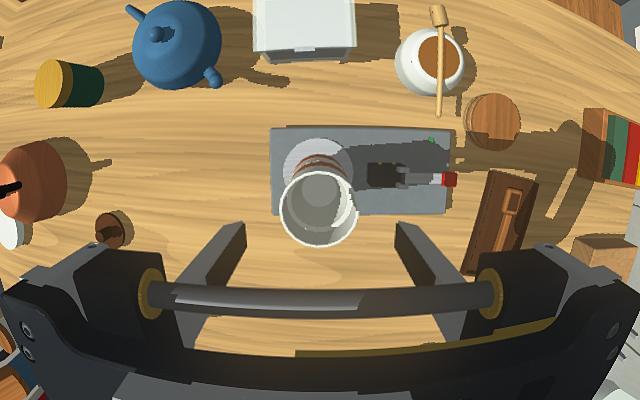

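All four cups are nested, with the white rim at (319,208) and z about 0.224. Now the lid at (0.4427,0.3122).

```bash
python3 -m jog '[[[0,0,0],[-46,12,0],-0.4],[[0,0,0],[-92,24,0],-0.4],[[0,0,0],[-138,37,0],-0.4],[[0,0,0],[-184,49,0],-0.4],[[0,0,0],[-230,62,0],-0.4]]'; python3 -m jog '[[[0,0,0],[-42,11,20],-0.4],[[0,0,0],[-84,22,40],-0.4],[[0,0,0],[-126,34,65],-0.4],[[0,0,0],[-156,42,100],-0.4],[[0,0,0],[-156,42,130],-0.4]]'; python3 -m jog '[[[0,0,0],[0,0,40],-0.4],[[0,0,0],[0,0,60],-0.4],[[0,0,0],[0,0,60],-0.4],[[0,0,0],[0,0,60],-0.4]]'
python3 - <<'E'
from lib import *
p,d,c=snap("wrist","w15"); C=cloud(d,c,True); t=robot.get_obs()["tool_pos"]
m=(C[...,2]>.043)&(C[...,2]<.053)&(abs(C[...,0]-.443)<.02)&(abs(C[...,1]-.312)<.02); x,y=C[m].mean(0)[:2]; print(m.sum(),C[m].mean(0),C[m].min(0),C[m].max(0),t)
snap("wrist");goto(.4427,.3122,.023,np.radians(-86))
E
```

```text
time: 33.9
tool_pos: [0.4938, 0.1592, 0.2783]
ee_rot: [3.139, -0.0, -1.501]
wrist_force: [-0.2, 0.8, 0.1]
width: 0.0661
time: 34.4
tool_pos: [0.4395, 0.3134, 0.1467]
ee_rot: [3.138, 0.0, -1.495]
wrist_force: [-0.1, 0.1, -0.4]
width: 0.066
time: 34.8
tool_pos: [0.442, 0.3102, 0.0893]
ee_rot: [3.14, -0.001, -1.501]
wrist_force: [-0.4, 0.2, -0.1]
width: 0.0658
643 [0.44322609 0.31402296 0.04792197] [0.43210951 0.30371426 0.04300633] [0.45336079 0.32437396 0.05024766] [0.44292091 0.31066039 0.09068847]
shift [-1.3  0.8 68.5] turn [-0.15  0.07  0.01] t 34.9
```

```bash
python3 -m jog '[[[0,0,0],[-2,0,25],-0.4],[[0,0,0],[-2,0,50],-0.4],[[0,0,0],[-2,0,65],-0.4],[[0,0,0],[-2,0,67],-0.4],[[0,0,0],[-2,0,67],-0.4]]'; python3 -m jog '[[[0,0,0],[0,0,0],1],[[0,0,0],[0,0,0],1],[[0,0,0],[0,0,0],1],[[0,0,0],[0,0,0],1],[[0,0,0],[0,0,0],1]]'; python3 -c "from lib import *;print(robot.get_obs()['tool_pos'])"; python3 -m jog '[[[0,0,0],[0,0,-15],1],[[0,0,0],[0,0,-55],1],[[0,0,0],[0,0,-100],1],[[0,0,0],[0,0,-145],1],[[0,0,0],[0,0,-190],1]]'; python3 -m jog '[[[0,0,0],[0,0,-45],1],[[0,0,0],[0,0,-70],1],[[0,0,0],[0,0,-70],1]]';python3 - <<'E'
from lib import *
snap("wrist");o=robot.get_obs();print(o["width"],o["wrist_force"]);goto(.5739,-.0674,.285,np.radians(-86))
E
```

```text
time: 35.4
tool_pos: [0.4432, 0.3128, 0.0241]
ee_rot: [-3.14, 0.001, -1.501]
wrist_force: [-0.1, -0.2, -0.2]
width: 0.0658
time: 35.9
tool_pos: [0.4424, 0.3125, 0.023]
ee_rot: [-3.141, 0.0, -1.501]
wrist_force: [-0.8, -0.4, 0.0]
width: 0.0295
[0.44238623 0.31248887 0.02296005]
time: 36.4
tool_pos: [0.4418, 0.3122, 0.2141]
ee_rot: [3.141, -0.0, -1.501]
wrist_force: [0.2, 0.4, -2.1]
width: 0.021
time: 36.7
tool_pos: [0.4438, 0.3133, 0.2879]
ee_rot: [-3.133, 0.004, -1.501]
wrist_force: [-0.4, -0.3, -1.1]
width: 0.0211
0.02110792499603719 [-0.56398048 -0.70581707 -1.10751818]
shift [ 388.5 -104.    -0.9] turn [-0.2   0.09  0.02] t 36.75
```

```bash
python3 -m jog '[[[0,0,0],[46,-12,0],1],[[0,0,0],[92,-24,0],1],[[0,0,0],[138,-37,0],1],[[0,0,0],[184,-49,0],1],[[0,0,0],[230,-62,0],1]]'; python3 -m jog '[[[0,0,0],[45,-12,0],1],[[0,0,0],[90,-24,0],1],[[0,0,0],[130,-35,0],1],[[0,0,0],[158,-42,0],1],[[0,0,0],[158,-42,0],1]]'
python3 - <<'E'
from lib import *
for i in range(4): p,d,c=snap("wrist")
o=robot.get_obs();t=o["tool_pos"];print(t,o["width"],o["wrist_force"]);goto(.5739,-.0674,.285,np.radians(-86))
C=cloud(d,c,True); m=(abs(C[...,2]-t[2])<.05)&(np.hypot(C[...,0]-t[0],C[...,1]-t[1])<.045)
h,e=np.histogram(C[m][:,2]-t[2],np.arange(-.05,.05,.004)); print(list(zip(e.round(3),h)))
ps,d2,c2=snap("scene"); u,v=map(int,proj(t,c2)[0])
a=cv2.resize(ps[v-65:v+75,u-60:u+60],(480,560),interpolation=cv2.INTER_CUBIC); b=cv2.resize(p[120:330,200:440],(320,280)); b=np.vstack([b,np.zeros((280,320,3),np.uint8)])
cv2.imwrite("pics/s16.png",np.hstack([a,b])[...,::-1])
E
```

```text
time: 37.25
tool_pos: [0.5193, 0.0856, 0.279]
ee_rot: [3.136, 0.0, -1.5]
wrist_force: [0.4, 0.4, -0.9]
width: 0.0218
time: 37.75
tool_pos: [0.5726, -0.0709, 0.2777]
ee_rot: [3.134, 0.001, -1.506]
wrist_force: [-0.3, 0.4, -0.6]
width: 0.0209
[ 0.5724886  -0.06624779  0.28107556] 0.021116914853023683 [-0.9290974  -0.00434136 -0.68808087]
shift [ 1.2 -1.3 -3.9] turn [0.16 0.07 0.08] t 37.95
[(np.float64(-0.05), np.int64(0)), (np.float64(-0.046), np.int64(0)), (np.float64(-0.042), np.int64(0)), (np.float64(-0.038), np.int64(0)), (np.float64(-0.034), np.int64(0)), (np.float64(-0.03), np.int64(0)), (np.float64(-0.026), np.int64(3)), (np.float64(-0.022), np.int64(129)), (np.float64(-0.018), np.int64(4991)), (np.float64(-0.014), np.int64(53)), (np.float64(-0.01), np.int64(60)), (np.float64(-0.006), np.int64(55)), (np.float64(-0.002), np.int64(88)), (np.float64(0.002), np.int64(165)), (np.float64(0.006), np.int64(157)), (np.float64(0.01), np.int64(855)), (np.float64(0.014), np.int64(443)), (np.float64(0.018), np.int64(124)), (np.float64(0.022), np.int64(139)), (np.float64(0.026), np.int64(176)), (np.float64(0.03), np.int64(149)), (np.float64(0.034), np.int64(195)), (np.float64(0.038), np.int64(177)), (np.float64(0.042), np.int64(220))]
```

View pics/s16.png

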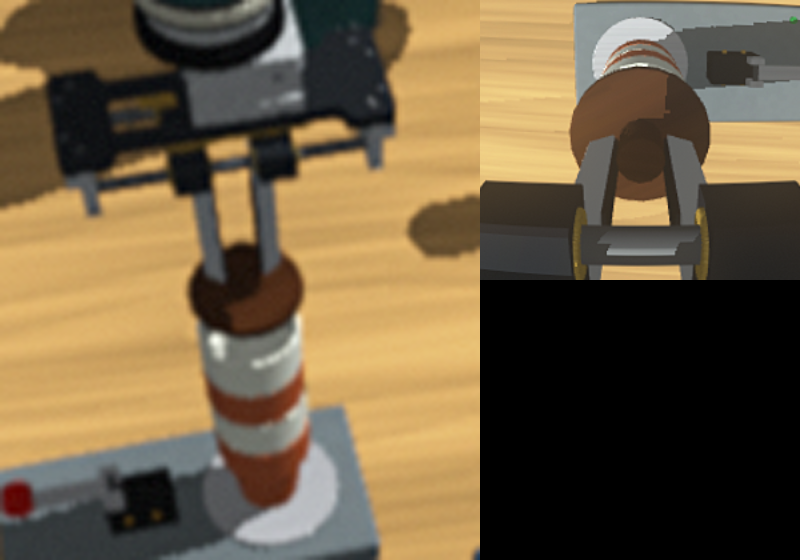

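The lid is held level (the fingers took the knob higher up), with its origin about 35 mm below the TCP. I'll measure its centre, then lower it.

Run:
```python
from lib import *
p,d,c=snap("wrist"); t=robot.get_obs()["tool_pos"]; C=cloud(d,c,True)
m=(C[...,2]>t[2]-.022)&(C[...,2]<t[2]-.012)&(np.hypot(C[...,0]-t[0],C[...,1]-t[1])<.05); P=C[m]
print(cv2.minEnclosingCircle((P[:,:2]*1000).astype(np.float32)),P.min(0),P.max(0)); A=np.c_[P,np.ones(len(P))]
print("tilt",np.linalg.lstsq(np.c_[P[:,:2],np.ones(len(P))],P[:,2],rcond=None)[0],P[:,2].mean(),t)
goto(.5739,-.0674,.2535,np.radians(-86))
```

```text
((574.7656860351562, -65.6082534790039), 36.09996795654297) [ 0.53888301 -0.10096824  0.26046599] [ 0.61024642 -0.02952054  0.27028832]
tilt [-0.00468541  0.01000404  0.26967473] 0.26628433077362673 [ 0.57278412 -0.0659766   0.28230025]
shift [ 1.5 -1.  28.8] turn [0.04 0.02 0.12] t 38.05
```

```bash
python3 -m jog '[[[0,0,0],[1.5,1,5],1],[[0,0,0],[1.5,1,10],1],[[0,0,0],[1.5,1,18],1],[[0,0,0],[1.5,1,25],1],[[0,0,0],[1.5,1,28],1]]'; python3 -m jog '[[[0,0,0],[0,0,0],1],[[0,0,0],[0,0,0],1],[[0,0,0],[0,0,1],1]]'
python3 - <<'E'
from lib import *
p,d,c=snap("wrist"); o=robot.get_obs();t=o["tool_pos"]; C=cloud(d,c,True); print(t,o["wrist_force"],o["width"])
m=(C[...,2]>t[2]-.022)&(C[...,2]<t[2]-.012)&(np.hypot(C[...,0]-t[0],C[...,1]-t[1])<.05); P=C[m]
print(cv2.minEnclosingCircle((P[:,:2]*1000).astype(np.float32)),np.median(P[:,2]))
E
```

```text
time: 38.55
tool_pos: [0.5718, -0.0687, 0.2532]
ee_rot: [3.139, 0.001, -1.501]
wrist_force: [0.3, -0.4, -1.2]
width: 0.0213
time: 38.85
tool_pos: [0.5726, -0.069, 0.2544]
ee_rot: [-3.14, -0.0, -1.501]
wrist_force: [0.5, 0.9, -1.0]
width: 0.0208
[ 0.57248332 -0.06894354  0.2540934 ] [-0.34809708 -0.22193429 -0.76024708] 0.021079556005783217
((574.5709228515625, -68.80876922607422), 36.0325927734375) 0.23896101506941314
```

```bash
python3 -m jog '[[[0,0,0],[-1.2,0.5,2],1],[[0,0,0],[-1.2,0.5,4],1],[[0,0,0],[-1.2,0.5,4.5],1],[[0,0,0],[-1.2,0.5,4.5],1],[[0,0,0],[-1.2,0.5,4.5],1]]'
python3 - <<'E'
from lib import *
p,d,c=snap("wrist"); o=robot.get_obs();t=o["tool_pos"]; C=cloud(d,c,True); print(t,o["wrist_force"],o["width"])
m=(C[...,2]>t[2]-.022)&(C[...,2]<t[2]-.012)&(np.hypot(C[...,0]-t[0],C[...,1]-t[1])<.05); P=C[m]
print(cv2.minEnclosingCircle((P[:,:2]*1000).astype(np.float32)),np.median(P[:,2]))
E
```

```text
time: 39.4
tool_pos: [0.5718, -0.0677, 0.2495]
ee_rot: [-3.141, -0.0, -1.501]
wrist_force: [-0.2, -0.2, 0.4]
width: 0.0213
[ 0.57179848 -0.06771604  0.24953896] [-0.17873655 -0.25513562  0.45858475] 0.02131905897722354
((573.8731079101562, -67.48228454589844), 36.03047561645508) 0.23413718444849393
```

Seated: the disc top is at 0.2341 and its weight has gone off the wrist. Releasing and retreating.

```bash
python3 -m jog '[[[0,0,0],[0,0,0],0.3],[[0,0,0],[0,0,0],0],[[0,0,0],[0,0,0],-0.3],[[0,0,0],[0,0,0],-0.3]]'; python3 -m jog '[[[0,0,0],[0,0,-10],-0.3],[[0,0,0],[0,0,-40],-0.3],[[0,0,0],[0,0,-80],-0.3],[[0,0,0],[0,0,-80],-0.3],[[0,0,0],[0,0,-80],-0.3]]'
python3 - <<'E'
from lib import *
p,d,c=snap("wrist","w17"); C=cloud(d,c,True)
m=(C[...,2]>.228)&(C[...,2]<.242)&(np.hypot(C[...,0]-.574,C[...,1]+.067)<.06); P=C[m]
print(cv2.minEnclosingCircle((P[:,:2]*1000).astype(np.float32)),np.median(P[:,2]),np.linalg.lstsq(np.c_[P[:,:2],np.ones(len(P))],P[:,2],rcond=None)[0])
p,d,c=snap("top"); C=cloud(d,c); T=C[185:285,465:535].reshape(-1,3); m=(T[:,2]>.011)&(T[:,2]<.022)&(abs(T[:,0]-.5)<.13);print("tray",cv2.minAreaRect((T[m][:,:2]*1000).astype(np.float32)))
goto(.587,-.240,.2,np.radians(-86))
E
```

```text
time: 39.85
tool_pos: [0.5717, -0.0677, 0.2492]
ee_rot: [3.141, -0.0, -1.501]
wrist_force: [1.1, 0.5, 0.6]
width: 0.0494
time: 40.35
tool_pos: [0.5723, -0.0678, 0.3314]
ee_rot: [-3.138, -0.001, -1.501]
wrist_force: [-0.1, -0.6, -0.7]
width: 0.061
((573.5070190429688, -67.77081298828125), 36.07155990600586) 0.23389506597846393 [-0.00394884 -0.00177642  0.2360467 ]
tray ((445.9718017578125, -415.9801330566406), (37.61914825439453, 142.9471435546875), 67.64939880371094)
shift [173.1  -3.6 128.2] turn [0.09 0.02 0.01] t 40.45
```

View pics/w17.png

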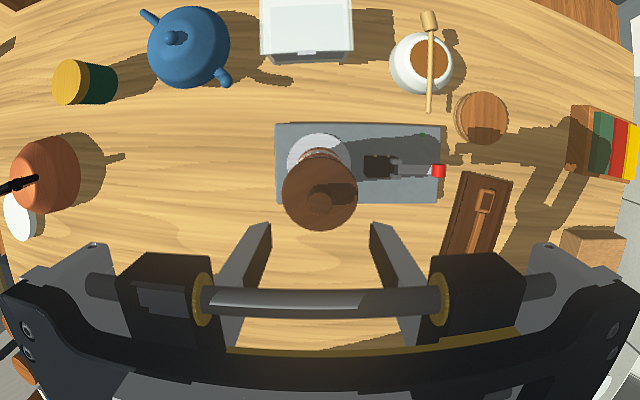

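The lid is flat on the stack (disc centre (0.5735,-0.0678), z 0.234, at pixel (319,190)), and the scoop is in the tray at (485,210). Now the second click; I go sideways at height, then down with the fingers shut.

```bash
python3 -m jog '[[[0,0,0],[45,-1,0],1],[[0,0,0],[90,-2,0],1],[[0,0,0],[135,-3,0],1],[[0,0,0],[172,-3.5,0],1],[[0,0,0],[172,-3.5,0],1]]'; python3 -m jog '[[[0,0,0],[0,0,45],1],[[0,0,0],[0,0,90],1],[[0,0,0],[0,0,135],1],[[0,0,0],[0,0,180],1],[[0,0,0],[0,0,200],1]]'; python3 -m jog '[[[0,0,0],[0,0,10],1],[[0,0,0],[0,0,20],1],[[0,0,0],[0,0,20],1],[[0,0,0],[0,0,20],1],[[0,0,0],[0,0,20],1]]'
python3 - <<'E'
from lib import *
snap("wrist");snap("wrist");goto(.587,-.240,.095,np.radians(-86));print(robot.get_obs()["width"])
E
```

```text
time: 40.95
tool_pos: [0.5863, -0.2436, 0.3251]
ee_rot: [3.136, 0.002, -1.507]
wrist_force: [-0.6, 0.9, 0.2]
width: 0.0245
time: 41.45
tool_pos: [0.5837, -0.2362, 0.1218]
ee_rot: [3.132, 0.006, -1.5]
wrist_force: [-0.1, -0.4, -0.9]
width: -0.0002
time: 41.95
tool_pos: [0.5883, -0.2395, 0.1113]
ee_rot: [-3.139, -0.002, -1.501]
wrist_force: [0.4, -0.2, 1.2]
width: 0.0001
shift [ 0.5  1.1 15.9] turn [-0.14 -0.09  0.02] t 42.05
0.000322965439046022
```

```bash
python3 -m jog '[[[0,0,0],[0,1,6],1],[[0,0,0],[0,1,12],1],[[0,0,0],[0,1,15],1],[[0,0,0],[0,1,16],1],[[0,0,0],[0,1,16],1]]'; python3 -m jog '[[[0,0,0],[0,0,0],1],[[0,0,0],[0,0,0],1],[[0,0,0],[0,0,0],1],[[0,0,0],[0,0,0],1]]';  python3 -c "from lib import *;o=robot.get_obs();print(o['tool_pos'],o['wrist_force'])"
```

```text
time: 42.55
tool_pos: [0.586, -0.239, 0.0927]
ee_rot: [3.141, 0.0, -1.501]
wrist_force: [-0.4, -0.5, -0.2]
width: 0.0006
time: 42.95
tool_pos: [0.5864, -0.2392, 0.0935]
ee_rot: [-3.141, -0.0, -1.501]
wrist_force: [0.2, -0.3, 0.2]
width: 0.0005
[ 0.58638639 -0.23919182  0.09351986] [ 0.23731018 -0.25830391  0.15701645]
```

Down 14 mm to 0.0795, slowly.

```bash
python3 -m jog '[[[0,0,0],[0,0,2],1],[[0,0,0],[0,0,4],1],[[0,0,0],[0,0,6],1],[[0,0,0],[0,0,8],1],[[0,0,0],[0,0,10],1]]'; python3 -m jog '[[[0,0,0],[0,0,1.5],1],[[0,0,0],[0,0,3],1],[[0,0,0],[0,0,4],1],[[0,0,0],[0,0,4],1],[[0,0,0],[0,0,4],1]]';  python3 -c "
from lib import *
F=[]
for i in range(4): snap('wrist');o=robot.get_obs();F.append(o['wrist_force'])
print(o['tool_pos'],np.mean(F,0))"
```

```text
time: 43.45
tool_pos: [0.5866, -0.2399, 0.0838]
ee_rot: [-3.14, -0.002, -1.501]
wrist_force: [0.4, -3.0, 3.1]
width: 0.0008
time: 43.95
tool_pos: [0.5865, -0.2393, 0.0795]
ee_rot: [-3.141, -0.001, -1.501]
wrist_force: [0.7, -2.5, 2.9]
width: 0.0001
[ 0.5864076  -0.23922736  0.07948475] [ 0.48634122 -2.69047584  3.60930702]
```

Same place as the first press. I'll add the same 1 mm, hold, then release and retreat well clear.

```bash
python3 -m jog '[[[0,0,0],[0,0,1],1],[[0,0,0],[0,0,1],1],[[0,0,0],[0,0,1],1],[[0,0,0],[0,0,1],1]]'; python3 -m jog '[[[0,0,0],[0,0,-5],1],[[0,0,0],[0,0,-12],1],[[0,0,0],[0,0,-40],1],[[0,0,0],[0,0,-85],1],[[0,0,0],[0,0,-130],1]]'; python3 -m jog '[[[0,0,0],[0,25,-40],1],[[0,0,0],[0,70,-60],1],[[0,0,0],[0,115,-60],1],[[0,0,0],[0,160,-60],1],[[0,0,0],[0,200,-60],1]]'; python3 -m jog '[[[0,0,0],[0,0,0],1],[[0,0,0],[0,0,0],1],[[0,0,0],[0,0,0],1],[[0,0,0],[0,0,0],1]]'
python3 - <<'E'
from lib import *
p,d,c=snap("wrist","w18"); C=cloud(d,c,True); hsv=cv2.cvtColor(p,cv2.COLOR_RGB2HSV)
m=((hsv[...,0]<6)|(hsv[...,0]>174))&(hsv[...,1]>170)&(abs(C[...,0]-.587)<.03)&(abs(C[...,1]+.24)<.03); print("roller",C[m].max(0),C[m].mean(0))
m=(C[...,2]>.012)&(C[...,2]<.026)&(abs(C[...,0]-.5)<.13)&(abs(C[...,1]+.4)<.1);P=C[m];print("tray",cv2.minAreaRect((P[:,:2]*1000).astype(np.float32)))
p2,d,c=snap("top"); C=cloud(d,c); m=(C[...,2]>.228)&(C[...,2]<.242)&(np.hypot(C[...,0]-.574,C[...,1]+.067)<.05);P=C[m];print("lid",cv2.minEnclosingCircle((P[:,:2]*1000).astype(np.float32)),np.median(P[:,2]))
print(robot.get_obs()["tool_pos"],robot.get_obs()["time"])
cv2.imwrite("pics/f.png",np.vstack([p[40:300],np.array(p2[100:300])])[...,::-1])
E
```

```text
time: 44.55
tool_pos: [0.5863, -0.2392, 0.0783]
ee_rot: [-3.141, -0.0, -1.501]
wrist_force: [-0.1, -2.7, 4.2]
width: 0.0004
time: 45.05
tool_pos: [0.5848, -0.2374, 0.2075]
ee_rot: [3.137, 0.005, -1.5]
wrist_force: [0.9, -1.0, 0.8]
width: 0.0005
time: 45.55
tool_pos: [0.3844, -0.2516, 0.2677]
ee_rot: [3.14, 0.003, -1.5]
wrist_force: [-0.0, -0.8, 0.2]
width: 0.0003
time: 45.95
tool_pos: [0.3877, -0.2527, 0.2677]
ee_rot: [3.141, 0.001, -1.499]
wrist_force: [-0.1, -0.0, -0.0]
width: 0.0001
roller [ 0.61650871 -0.2321854   0.09256643] [ 0.58468802 -0.24258899  0.08681173]
tray ((480.3125915527344, -366.5838928222656), (111.81409454345703, 191.06805419921875), 83.72023010253906)
lid ((574.23828125, -67.55809783935547), 35.926021575927734) 0.23348742197435535
[ 0.38759315 -0.25284935  0.26776219] 46.05
```

View pics/f.png

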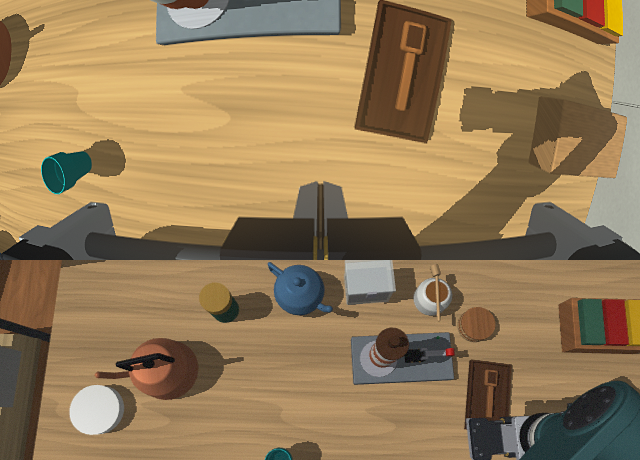

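The tray has been knocked about 37 mm aside, with the scoop still in it. I'll check where the scoop is relative to the tray.

Run:
```python
from lib import *
p,d,c=snap("wrist"); C=cloud(d,c,True); a=np.radians(83.72-90); X=np.array([np.cos(a),np.sin(a)]);Y=np.array([-X[1],X[0]])
q=C[...,:2]-[.4803,-.3666]; x,y=q@X,q@Y
m=(abs(x)<.085)&(abs(y)<.046)&(C[...,2]>.0165)&(C[...,2]<.03)
print(m.sum(),x[m].min(),x[m].max(),y[m].min(),y[m].max(),np.percentile(C[m][:,2],[5,50,95]))
```

```text
1146 -0.05462707347198862 0.07383741766240141 -0.018893577925135133 0.014443407877639884 [0.01716891 0.01902717 0.02073931]
```

```bash
python3 -c "from bench import close_job; print(close_job())"
```

```text
the job is handed in; nothing more can be done
None
```

The job is finished and handed in at about 46 s of robot time. The scoop is in its tray, and I clicked the switch once with the plate empty. All four cups are nested on the plate in the order terracotta, white, terracotta, white. The lid is on the top cup, and I clicked the switch a second time to start the warmer.

My last checks before handing in:
- **Lid and stack:** the lid is flat, with its disc top at z 0.2335 (nominal 0.234). It sits at (0.574, -0.068), about 3 mm from my estimate of the plate centre at (0.574, -0.065).
- **Switch:** each press went to about 12.5 mm (0.19 rad) at roughly 4 N. The lever angle is worked out from the tool height, because there is no direct reading of it. The roller is back up at about 0.092.
- **Scoop:** it lies flat in the tray, with its origin about 5 mm along x and 2 mm along y from the tray centre.
- **Robot:** the arm is clear and touching nothing.

Three things did not go exactly as expected:
- **Tray knocked:** the tray was pushed about 37 mm aside late in the run. The scoop moved with it and stayed in place.
- **Fourth cup:** the grip width read 64.5 mm instead of 66 mm. A check showed the cup upright and centred, and it nested normally.
- **Lid grip:** the fingers were still closing when I lifted, so they held the knob higher than planned. I corrected for that before setting the lid down.

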